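Build a ceramic crib and lay the sensor base plates on it, brass up

ROBOT

A 6-joint arm with a two-finger parallel gripper is mounted at the origin on the work surface. World frame = base frame: x ahead of the robot, y to its left, z up, the work surface at z = 0. Lengths are in m, angles in rad, forces in N, time in s.
With the tool pointing down it reaches from about 0.35 to 0.85 m from the base axis. Payload 8.1 kg.
Tool frame: the origin (TCP) lies at the centre of the arm's flange, where the gripper is bolted on; the fingertips stand 173 mm ahead of it and the grasp point (between the pads) lies 155 mm ahead of it (arm.finger_overhang is the distance from the TCP to the fingertips, in m); z points along the fingers, y is the line along which they close (so a half turn about z gives the same grasp; the last joint's range is limited). The gripper opens to 85 mm and grips with 20 to 120 N. Pads are 22 mm wide; open, the fingers measure 114 mm over their backs; the gripper's body (76 mm by 85 mm) begins 54 mm behind the grasp point. The pads swing forward as they close: fully open they stand 13 mm farther back than shut.
Start: joints at [-1.242, 0.13, 1.488, -0, 1.523, -0.085], TCP at [0.241, -0.549, 0.405] pointing down, gripper open.
Joint ranges: [-2.96, 2.96], [-0.89, 2.26], [0.02, 2.5], [-1.34, 4.48], [0, 2.73], [-2.66, 2.66]. Speed limits (rad/s): [2.39, 2.39, 2.79, 3.14, 3.14, 3.14].

INTERFACE

Orientations are given as a rotation vector (axis times angle).
In Python, from cell import arm, optics gives the robot as it stands. The module is installed in compiled form; this text tells all that it offers.
- The arm moves only by the tool apply_moves, never from a script. Its argument "increments" is a list of rows, each a list of 6 numbers: the shift along the tool's x, y, z in mm, then the turn, a rotation vector about the tool's x, y, z in degrees. In form: [[x, y, z, rx, ry, rz], ...]. A call has 1 to 8 rows; each row shifts and turns the commanded pose from where the row before left it, along the tool's axes as they then stand; what a row does not reach is not made up. A row lasts 1/12 s, in which the tool goes at most 41.7 mm and 7.16 degrees, less where a joint would pass 70% of its speed; a pose out of reach is approached as far as the arm can. A call is refused whole if a number of a shift passes 41.7 or a number of a turn 7.16, either way. A call with a gripper value outside its range is refused whole. "claw" is the closure, from 0 (fully open) to 1 (shut), set as the call begins (left out, the last holds). The fingers move at their own pace and stop on an object; "squeeze" is the grip in N (left out, the last holds). Time passes only in rows, so rows that do not move let the fingers close. It gives the time, the measured TCP pose, the force, the opening and the grip force at its end, in the units of the state.
- arm.state(): the state, without advancing time (a new reading comes with each control period).
- optics.grab_frame(name): name is "scene" or "top" or "wrist"; returns the picture (400x640x3 uint8, red, green, blue); there is no depth.
- optics.camera_model(name): a dict with "fx", "fy", "cx", "cy" (pixels), "R" (3x3) and "t" (3): a world point X has camera coordinates R X + t. Camera axes: x right, y down, z forward; pixel columns grow to the right and rows downward; lengths in m; the calibration is good to about 2 mm. A picture is of the moment at which its call begins: read the wrist's pose just before it. camera_model takes no time and is no camera call; for the wrist camera it gives the pose at the moment of the call.
- arm.hand_in(): hands the job in; it is judged then, once.
The state is a dict: "time_s": time; "joint_pos": joint angles; "dq": joint speeds; "joint_efforts": joint torques, N m; "eef_pos": TCP position; "ee_rot": TCP orientation; "wrist_force": force on the tool from outside, world axes, zero at the start; "wrist_torque": the same for the moment, N m; "opening": finger opening in m; "grip_force": force on a finger pad.
Only numpy, scipy, OpenCV 4.12 (cv2) and the standard library are available. Lean on these libraries where they do the work, as an engineer would, in place of code of your own. Each camera call takes 0.05 s, during which the arm holds its last target. There are 200 camera calls.

TASK

On the dark base pad build a crib: lay the two brown-red runners centred along the two yellow lanes, then lay every white ceramic slat crosswise on top of both runners, centred side to side, with one slat about 48 mm to each side of the pad's middle and the third, if there is one, across the middle. Then turn both sensor base plates over, so that the brass face is up, and lay them flat on the slats side by side, lengthwise along the runners and centred between the crib's ends, each about 45 mm from the centre line with a clear gap between them. Leave the other hardware on the shelf standing where it is, and let go of everything.

Things in the scene. Friction and masses are not known exactly. Their poses are not given: they have to be found in the camera images.
- pad: dark steel base pad, fixed to the shelf, 170 x 150 x 6 mm (pad x, pad y, height). Origin at the centre of its underside (on the shelf top, z = 0), z up, so its top is 6 mm up. Two yellow painted lanes, 150 x 26 mm, run along the pad's x axis; their centre lines lie at pad y = +50 mm and -50 mm.
- runner1: brown-red (terracotta coloured) runner, a square bar 150 x 20 x 20 mm, loose, lying on the shelf at the start. Origin at its centre; its x axis runs along its length.
- runner2: brown-red (terracotta coloured) runner, a square bar 150 x 20 x 20 mm, loose, lying on the shelf at the start. Origin at its centre; its x axis runs along its length.
- slat1: white ceramic insulating slat, a square bar 180 x 20 x 20 mm, loose, lying on the shelf at the start. Origin at its centre; its x axis runs along its length. There may be two slats or three.
- slat2: white ceramic insulating slat, a square bar 180 x 20 x 20 mm, loose, lying on the shelf at the start. Origin at its centre; its x axis runs along its length. There may be two slats or three.
- slat3: white ceramic insulating slat, a square bar 180 x 20 x 20 mm, loose, lying on the shelf at the start. Origin at its centre; its x axis runs along its length. There may be two slats or three.
- plate1: sensor base plate, a flat loose block 110 x 54 x 18 mm, about 0.3 kg: one face black with a thin grey line, the other bare brass (6 mm layer). Origin at the block centre; x along the 110 mm, y along the 54 mm, z out of the BLACK face. Starts flat on the shelf, black up; can stand by itself on a 54 x 18 end.
- plate2: sensor base plate, a flat loose block 110 x 54 x 18 mm, about 0.3 kg: one face black with a thin grey line, the other bare brass (6 mm layer). Origin at the block centre; x along the 110 mm, y along the 54 mm, z out of the BLACK face. Starts flat on the shelf, black up; can stand by itself on a 54 x 18 end.
- leveling_foot: brass leveling foot, a round flange 64 mm across with a stem and head, 60 mm tall; origin at the centre of its underside, z up. Not part of the job: leave it standing where it is.
- sensor_puck: black sensor puck, 76 mm across, 34 mm tall; origin at the centre of its underside, z up. Not part of the job: leave it standing where it is.
- ceramic_block: white ceramic block 60 x 80 x 40 mm; origin at the centre of its underside, z up. Not part of the job: leave it standing where it is.
- standoff1: stainless hex standoff, standing, 28 mm across, 82 mm tall with its stud; origin at the centre of its underside, z up. Not part of the job: leave it standing where it is.
- standoff2: stainless hex standoff, standing, 28 mm across, 82 mm tall with its stud; origin at the centre of its underside, z up. Not part of the job: leave it standing where it is.

How it is judged:
On the way, in this order (a step that is already met when the one before it is completed fails the run):
1. both runners lie on the pad along the two lanes (angle between the x axis of each of runner1, runner2 and the x axis of pad, either way round below 0.14 rad and x of runner1 in the frame of pad between -0.02 and 0.02 m and z of runner1 in the frame of pad between 0.012 and 0.02 m and (y of runner1 in the frame of pad between 0.037 and 0.063 m or y of runner1 in the frame of pad between -0.063 and -0.037 m) and x of runner2 in the frame of pad between -0.02 and 0.02 m and z of runner2 in the frame of pad between 0.012 and 0.02 m and (y of runner2 in the frame of pad between 0.037 and 0.063 m or y of runner2 in the frame of pad between -0.063 and -0.037 m)), for 0.2 s.
2. every slat lies crosswise on both runners (angle between the x axis of each of slat1, slat2, slat3 and the y axis of pad, either way round below 0.14 rad and y of slat1 in the frame of pad between -0.022 and 0.022 m and z of slat1 in the frame of pad between 0.032 and 0.04 m and (x of slat1 in the frame of pad between 0.03 and 0.066 m or x of slat1 in the frame of pad between -0.015 and 0.015 m or x of slat1 in the frame of pad between -0.066 and -0.03 m) and y of slat2 in the frame of pad between -0.022 and 0.022 m and z of slat2 in the frame of pad between 0.032 and 0.04 m and (x of slat2 in the frame of pad between 0.03 and 0.066 m or x of slat2 in the frame of pad between -0.015 and 0.015 m or x of slat2 in the frame of pad between -0.066 and -0.03 m) and y of slat3 in the frame of pad between -0.022 and 0.022 m and z of slat3 in the frame of pad between 0.032 and 0.04 m and (x of slat3 in the frame of pad between 0.03 and 0.066 m or x of slat3 in the frame of pad between -0.015 and 0.015 m or x of slat3 in the frame of pad between -0.066 and -0.03 m) and (horizontal distance between slat1 and slat2 above 0.075 m or horizontal distance between any of slat1, slat2 and slat3 above 0.075 m)), for 0.2 s.
At the end, for the whole second after the job is handed in: Runners in the lanes (13 mm across, 20 along, 0.14 rad); slats across both (0.14 rad, 22 mm), each 30-66 mm from the pad middle or within 15 of it, two 75+ mm apart; plates brass up, level on the slats, along pad x (0.18 rad), within 25 mm of mid and 58 across, 60+ mm apart; all at rest (all of step 1 and all of step 2 and angle between each of plate1, plate2's own z axis and vertical above 3.05 rad and angle between the x axis of each of plate1, plate2 and the x axis of pad, either way round below 0.18 rad and x of plate1 in the frame of pad between -0.025 and 0.025 m and y of plate1 in the frame of pad between -0.058 and 0.058 m and z of plate1 in the frame of pad between 0.05 and 0.06 m and x of plate2 in the frame of pad between -0.025 and 0.025 m and y of plate2 in the frame of pad between -0.058 and 0.058 m and z of plate2 in the frame of pad between 0.05 and 0.06 m and horizontal distance between plate1 and plate2 above 0.06 m and linear speed of each of runner1, runner2, slat1, slat2, slat3, plate1, plate2 below 0.02 m/s); the robot touches nothing.
It fails at once if the leveling foot is shifted by more than 50 mm or tipped over (distance of leveling_foot from where it was at the start of the episode above 0.05 m or angle between leveling_foot's own z axis and vertical above 0.5 rad).
It fails at once if the sensor puck is shifted by more than 50 mm or tipped over (distance of sensor_puck from where it was at the start of the episode above 0.05 m or angle between sensor_puck's own z axis and vertical above 0.5 rad).
It fails at once if the ceramic block is shifted by more than 50 mm or tipped over (distance of ceramic_block from where it was at the start of the episode above 0.05 m or angle between ceramic_block's own z axis and vertical above 0.5 rad).
It fails at once if the standoff1 is shifted by more than 50 mm or tipped over (distance of standoff1 from where it was at the start of the episode above 0.05 m or angle between standoff1's own z axis and vertical above 0.5 rad).
It fails at once if the standoff2 is shifted by more than 50 mm or tipped over (distance of standoff2 from where it was at the start of the episode above 0.05 m or angle between standoff2's own z axis and vertical above 0.5 rad).
Of slat1, slat2, slat3 only 2 to 3 are there at a start; the rules pass over those that are not, and their reading is None.
At some moment in a run one of plate1, plate2 may be knocked a few centimetres aside while the robot is not near it.
It also fails if it takes over 210 s, if anything falls off the work surface, if the arm or the gripper's body presses on something with over 40 N, if the wrist force passes 120 N, or if a joint passes its speed limit or range.

## Working session

There is one attempt and no reset: what is moved stays moved. The work goes in short steps, Python scripts to look and compute and a tool call to move; the robot and the scene stay as the last step left them, time stands still between calls to the robot, and variables do not carry over. Pictures are saved under pics/ and viewed, at most 17 in all, crops included, and the job is handed in when it is done.

Besides the shell and the picture viewer there is one more tool, called after "Emit:" as a command line: name --pt "numbers of a row" for each row, then --argument value for the rest. apply_moves: Moves the arm, as the interface text tells. Its arguments: {"type":"object","properties":{"increments":{"type":"array"},"claw":{"type":"number"},"squeeze":{"type":"number"}},"required":["increments"]}

```bash
mkdir -p pics; python3 - <<'E'
from cell import arm, optics
import cv2,numpy as np
for n in("top","scene"):
    im=optics.grab_frame(n); cv2.imwrite(f"pics/{n}0.png",im[:,:,::-1]); m=optics.camera_model(n)
    print(n,m)
print(arm.state())
E
```

```text
top {'fx': 398.8353663083468, 'fy': 398.8353663083468, 'cx': 323.18449327793223, 'cy': 196.9146378068329, 'R': array([[-0.0057837 , -0.99976691, -0.02080063],
       [-0.99320938,  0.00816032, -0.11605406],
       [ 0.11619675,  0.01998816, -0.99302507]]), 't': array([0.04908203, 0.57195171, 1.2181314 ])}
scene {'fx': 369.3435620613219, 'fy': 369.3435620613219, 'cx': 320.9698768740417, 'cy': 201.1195191415539, 'R': array([[ 0.5021221 ,  0.86478314, -0.0048508 ],
       [ 0.6113241 , -0.35891156, -0.70531223],
       [-0.61168313,  0.35118744, -0.70888019]]), 't': array([-0.32910819, -0.2726987 ,  1.24905098])}
{'time_s': 0.1, 'joint_pos': array([-1.24237832e+00,  1.31120916e-01,  1.48917363e+00,  6.08252633e-07,
        1.52296623e+00, -8.53699623e-02]), 'dq': array([-0.00023043, -0.00108123, -0.00156519,  0.00072363, -0.00079323,
       -0.00090427]), 'joint_efforts': array([ 2.15742439e-03, -5.70954001e+01, -5.01940835e+01, -1.08471472e-04,
        8.21398658e-03,  6.24786503e-05]), 'eef_pos': array([ 0.24122142, -0.5491587 ,  0.40372621]), 'ee_rot': array([-3.07297344e+00, -6.45009276e-01,  3.16529931e-04]), 'wrist_force': array([-0.74970507,  0.01601689,  0.45739132]), 'wrist_torque': array([-0.00241946,  0.02840559, -0.01142597]), 'grip_force': 0.0, 'opening': 0.08544295553209143}
```

View pics/top0.png

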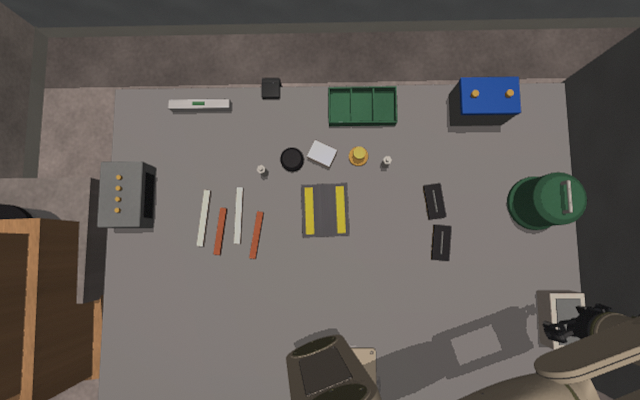

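View pics/scene0.png

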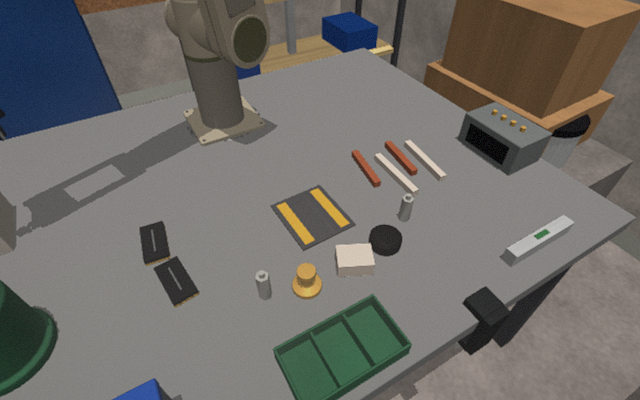

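```bash
cat > h.py <<'E'
from cell import arm, optics
import cv2, numpy as np
from scipy.spatial.transform import Rotation as Ro
def world(uv,z,m):
    uv=np.asarray(uv,float).reshape(-1,2)
    d=np.c_[(uv[:,0]-m['cx'])/m['fx'],(uv[:,1]-m['cy'])/m['fy'],np.ones(len(uv))]@m['R']
    c=-m['R'].T@m['t']; return (c+d*((z-c[2])/d[:,2])[:,None])[:,:2]
def mask(hsv,k):
    H,S,V=[hsv[...,i].astype(int) for i in range(3)]
    return {'red':((H<12)|(H>172))&(S>110)&(V>60),'white':(S<45)&(V>165),
      'yellow':(H>22)&(H<35)&(S>150)&(V>100),'dark':(V<60),
      'brass':(H>12)&(H<30)&(S>70)&(V>70)}[k].astype(np.uint8)
def find(k,z,roi,name='top',amin=60,save=None):
    im=optics.grab_frame(name); m=optics.camera_model(name)
    if save: cv2.imwrite(save,im[:,:,::-1])
    M=mask(cv2.cvtColor(im,cv2.COLOR_RGB2HSV),k); u0,v0,u1,v1=roi
    M2=np.zeros_like(M); M2[v0:v1,u0:u1]=M[v0:v1,u0:u1]
    if k=='dark': M2=cv2.morphologyEx(M2,cv2.MORPH_CLOSE,np.ones((5,5)))
    out=[]
    for c in cv2.findContours(M2,cv2.RETR_EXTERNAL,cv2.CHAIN_APPROX_NONE)[0]:
        if cv2.contourArea(c)<amin: continue
        (cx,cy),(w,h),a=cv2.minAreaRect((world(c,z,m)*1000).astype(np.float32))
        if w<h: w,h,a=h,w,a+90
        a=(a+90)%180-90
        out.append((round(cx,1),round(cy,1),round(w,1),round(h,1),round(a,1)))
        mm=c.reshape(-1,2).mean(0); print(k,mm.round(1),'xy',out[-1][:2],'LxW',out[-1][2:4],'ang',out[-1][4])
    return out
def pose():
    s=arm.state(); R=Ro.from_rotvec(s['ee_rot']).as_matrix(); p=s['eef_pos']*1000
    print('t',round(s['time_s'],1),'p',p.round(1),'z',R[:,2].round(3),'y',R[:,1].round(3),'open',round(s['opening']*1000,1),'F',s['wrist_force'].round(1),'grip',round(s['grip_force'],1))
    return p,R
def go(x,y,tipz,ang,tip=155):
    """tool-down target: grasp point xy, TCP z; closing axis at ang deg. prints shift in tool axes & yaw"""
    p,R=pose(); a=np.degrees(np.arctan2(R[1,1],R[0,1])); d=(ang-a+90)%180-90
    s=R.T@(np.array([x,y,tipz+tip])-p); q=arm.state()['joint_pos'][5]
    print('shift tool',s.round(1),'yaw about tool z',round(-d,1),'q6',round(np.degrees(q),1))
E
python3 - <<'E'
from h import *
find('red',.02,(150,170,300,280)); find('white',.02,(150,170,300,280))
find('yellow',.006,(290,170,360,250)); find('dark',.018,(410,170,470,270)); find('dark',.006,(290,170,360,250))
pose()
E
```

```text
red [255.9 234.7] xy (456.3, 258.0) LxW (148.7, 19.8) ang -8.8
red [219.6 230.8] xy (468.8, 373.3) LxW (147.1, 20.1) ang -7.1
white [202.9 217.7] xy (511.8, 427.6) LxW (176.7, 18.4) ang -6.0
white [237.9 214.7] xy (519.2, 316.1) LxW (178.0, 18.5) ang -1.7
yellow [309.  210.5] xy (532.6, 91.6) LxW (145.3, 25.1) ang 2.0
yellow [340.1 209. ] xy (536.7, -8.3) LxW (148.4, 25.0) ang 1.9
dark [440.4 242.3] xy (428.2, -319.7) LxW (107.5, 55.0) ang -6.2
dark [433.9 201.2] xy (557.9, -304.3) LxW (106.8, 55.3) ang 7.7
t 0.3 p [ 241.2 -549.3  404.4] z [-0.  0. -1.] y [ 0.402 -0.916 -0.   ] open 85.4 F [-0.2  0.4  0.6] grip 0.0
```

Emit:
apply_moves --pt "21.9 -27.1 0 0 0 0" --pt "21.9 -27.1 0 0 0 0" --pt "21.9 -27.1 0 0 0 0" --pt "21.9 -27.1 0 0 0 0" --pt "21.9 -27.1 0 0 0 0" --pt "21.9 -27.1 0 0 0 0" --pt "21.9 -27.1 0 0 0 0" --pt "21.9 -27.1 0 0 0 0" --claw 0.5 --squeeze 60

```text
time_s: 1.02
eef_pos: [0.3145, -0.2788, 0.4047]
ee_rot: [3.074, 0.645, 0.001]
wrist_force: [0.6, -0.2, 0.5]
opening: 0.0427
grip_force: 0.0
```

Emit:
apply_moves --pt "21.9 -27.1 0 0 0 0" --pt "21.9 -27.1 0 0 0 0" --pt "21.9 -27.1 0 0 0 0" --pt "21.9 -27.1 0 0 0 0" --pt "21.9 -27.1 0 0 0 0" --pt "21.9 -27.1 0 0 0 0" --pt "21.9 -27.1 0 0 0 0" --pt "21.9 -27.1 0 0 0 0"

```text
time_s: 1.68
eef_pos: [0.3877, -0.0097, 0.4051]
ee_rot: [3.074, 0.645, 0.002]
wrist_force: [0.6, -0.2, 0.2]
opening: 0.0428
grip_force: 0.0
```

Emit:
apply_moves --pt "21.9 -27.1 0 0 0 0" --pt "21.9 -27.1 0 0 0 0" --pt "21.9 -27.1 0 0 0 0" --pt "21.9 -27.1 0 0 0 0" --pt "21.9 -27.1 0 0 0 0" --pt "21.9 -27.1 0 0 0 0" --pt "21.9 -27.1 0 0 0 0" --pt "21.9 -27.1 0 0 0 0"

```text
time_s: 2.35
eef_pos: [0.4611, 0.2594, 0.4047]
ee_rot: [3.074, 0.646, 0.001]
wrist_force: [0.9, -0.5, 0.5]
opening: 0.043
grip_force: 0.0
```

Emit:
apply_moves --pt "0 0 0 0 0 -7" --pt "0 0 0 0 0 -7" --pt "0 0 0 0 0 -7" --pt "0 0 0 0 0 -7" --pt "0 0 0 0 0 -7" --pt "0 0 0 0 0 -7" --pt "0 0 0 0 0 -7" --pt "0 0 0 0 0 -7"

```text
time_s: 3.02
eef_pos: [0.461, 0.2575, 0.4047]
ee_rot: [2.406, 2.021, 0.0]
wrist_force: [-0.1, -0.1, -0.1]
opening: 0.0423
grip_force: 0.0
```

Emit:
apply_moves --pt "0 0 0 0 0 -7" --pt "0 0 0 0 0 -7" --pt "0 0 0 0 0 -7" --pt "0 0 0 0 0 -7" --pt "0 0 0 0 0 -7" --pt "0 0 0 0 0 -7" --pt "0 0 0 0 0 -7" --pt "0 0 0 0 0 -7"

```text
time_s: 3.68
eef_pos: [0.461, 0.2575, 0.4047]
ee_rot: [1.175, 2.913, 0.0]
wrist_force: [-0.1, -0.2, -0.9]
opening: 0.0424
grip_force: 0.0
```

Emit:
apply_moves --pt "0 0 0 0 0 -7" --pt "0 0 0 0 0 -7" --pt "0 0 0 0 0 -7" --pt "0 0 0 0 0 -7" --pt "0 0 0 0 0 -7" --pt "0 0 0 0 0 0"

```text
time_s: 4.18
eef_pos: [0.461, 0.2575, 0.4047]
ee_rot: [0.245, 3.132, 0.0]
wrist_force: [0.3, 0.9, 0.6]
opening: 0.0428
grip_force: 0.0
```

```bash
python3 - <<'E'
from h import *
go(456.3,258,10,81.2)
E
```

```text
t 4.2 p [461.  257.5 404.7] z [ 0.  0. -1.] y [0.156 0.988 0.   ] open 42.8 F [0.3 0.9 0.6] grip 0.0
shift tool [ 4.700e+00 -2.000e-01  2.397e+02] yaw about tool z -0.2 q6 -57.4
```

Emit:
apply_moves --pt "4.7 0 30 0 0 0" --pt "0 0 38 0 0 0" --pt "0 0 38 0 0 0" --pt "0 0 38 0 0 0" --pt "0 0 38 0 0 0" --pt "0 0 30 0 0 0" --pt "0 0 14 0 0 0" --pt "0 0 0 0 0 0"

```text
time_s: 4.85
eef_pos: [0.454, 0.2572, 0.1741]
ee_rot: [-0.26, -3.124, 0.006]
wrist_force: [-0.9, -0.2, -1.4]
opening: 0.0431
grip_force: 0.0
```

Emit:
apply_moves --pt "0 0 0 0 0 0" --pt "0 0 0 0 0 0" --pt "0 0 0 0 0 0" --pt "0 0 0 0 0 0" --pt "0 0 0 0 0 0" --pt "0 0 0 0 0 0" --claw 1

```text
time_s: 5.35
eef_pos: [0.4573, 0.2587, 0.1805]
ee_rot: [0.255, 3.128, 0.002]
wrist_force: [-0.2, -0.4, 6.5]
opening: 0.0183
grip_force: 62.2
```

Emit:
apply_moves --pt "0 0 -10 0 0 0" --pt "0 0 -20 0 0 0" --pt "0 0 -30 0 0 0" --pt "0 0 -30 0 0 0" --pt "0 0 -10 0 0 0" --pt "0 0 0 0 0 0"

```text
time_s: 5.85
eef_pos: [0.4578, 0.2589, 0.2831]
ee_rot: [0.254, 3.125, 0.006]
wrist_force: [0.5, 1.1, -0.6]
opening: 0.0184
grip_force: 61.3
```

```bash
python3 - <<'E'
from h import *
go(532.8,91.7,23.5,92)
E
```

```text
t 5.8 p [457.8 258.9 283.1] z [ 0.007  0.003 -1.   ] y [0.162 0.987 0.004] open 18.4 F [ 0.5  1.1 -0.6] grip 61.3
shift tool [-100.4 -153.3  104.6] yaw about tool z -11.3 q6 -56.8
```

Emit:
apply_moves --pt "0 0 0 0 0 -5.65" --pt "0 0 0 0 0 -5.65" --pt "-13.8 -33.9 0 0 0 0" --pt "-13.8 -33.9 0 0 0 0" --pt "-13.8 -33.9 0 0 0 0" --pt "-13.8 -33.9 0 0 0 0" --pt "-13.8 -33.9 0 0 0 0" --pt "0 0 0 0 0 0"

```text
time_s: 6.52
eef_pos: [0.5325, 0.0861, 0.2772]
ee_rot: [0.048, -3.14, 0.004]
wrist_force: [0.4, 0.3, -0.6]
opening: 0.0181
grip_force: 61.2
```

```bash
python3 - <<'E'
from h import *
go(532.8,91.7,33,92)
find('red',.02+.085,(230,150,360,280))
E
```

```text
t 6.5 p [532.5  86.1 277.2] z [-0.001 -0.003 -1.   ] y [-0.031  1.    -0.003] open 18.1 F [ 0.4  0.3 -0.6] grip 61.2
shift tool [-0.5  5.9 89.2] yaw about tool z -0.2 q6 -87.9
red [310.6 225. ] xy (481.2, 79.9) LxW (47.0, 17.6) ang -0.1
```

Emit:
apply_moves --pt "0 0 10 0 0 0" --pt "0 0 30 0 0 0" --pt "0 0 30 0 0 0" --pt "0 0 0 0 0 0" --pt "0 0 0 0 0 0"

```text
time_s: 6.98
eef_pos: [0.529, 0.0923, 0.2057]
ee_rot: [0.057, -3.134, 0.0]
wrist_force: [-0.8, -0.3, -0.7]
opening: 0.0181
grip_force: 61.2
```

```bash
python3 - <<'E'
from h import *
go(532.8,91.7,33,92)
E
```

```text
t 7.0 p [529.   92.3 205.7] z [-0.007 -0.    -1.   ] y [-0.037  0.999 -0.   ] open 18.1 F [-0.8 -0.3 -0.7] grip 61.2
shift tool [-3.9 -0.7 17.7] yaw about tool z 0.1 q6 -87.7
```

Emit:
apply_moves --pt "-1.5 0 8 0 0 0" --pt "0 0 7 0 0 0" --pt "0 0 3 0 0 0" --pt "0 0 0 0 0 0" --pt "0 0 0 0 0 0"

```text
time_s: 7.4
eef_pos: [0.533, 0.0914, 0.1911]
ee_rot: [-0.055, 3.141, 0.0]
wrist_force: [0.1, -0.0, -1.1]
opening: 0.018
grip_force: 61.2
```

Emit:
apply_moves --pt "0 0 0 0 0 0" --pt "0 0 0 0 0 0" --pt "0 0 0 0 0 0" --pt "0 0 0 0 0 0" --claw 0.5

```text
time_s: 7.73
eef_pos: [0.533, 0.0913, 0.1911]
ee_rot: [-0.055, 3.14, 0.0]
wrist_force: [0.3, 0.4, 0.5]
opening: 0.0429
grip_force: 0.0
```

Emit:
apply_moves --pt "0 0 -20 0 0 0" --pt "0 0 -30 0 0 0" --pt "0 0 -30 0 0 0" --pt "11.8 40 0 0 0 0" --pt "11.8 40 0 0 0 0" --pt "11.8 40 0 0 0 0" --pt "11.8 40 0 0 0 0" --pt "11.8 40 0 0 0 0"

```text
time_s: 8.4
eef_pos: [0.466, 0.2905, 0.2712]
ee_rot: [-0.054, 3.14, 0.001]
wrist_force: [1.1, -0.0, -0.5]
opening: 0.0429
grip_force: 0.0
```

Emit:
apply_moves --pt "0 40 0 0 0 0" --pt "0 40 0 0 0 5" --pt "0 0 0 0 0 4" --pt "0 0 0 0 0 0" --pt "0 0 0 0 0 0"

```text
time_s: 8.82
eef_pos: [0.4638, 0.3689, 0.2704]
ee_rot: [-0.187, -3.136, 0.001]
wrist_force: [0.1, -1.1, -0.9]
opening: 0.0426
grip_force: 0.0
```

```bash
python3 - <<'E'
from h import *
find('red',.02,(150,170,300,280)); find('red',.026,(300,150,350,280))
go(468.8,373.3,28,82.9)
E
```

```text
red [218.4 243.9] xy (425.8, 377.4) LxW (47.1, 19.0) ang 1.4
red [221.7 217.6] xy (509.7, 368.2) LxW (64.7, 19.7) ang -7.5
red [309.6 210.3] xy (531.1, 88.2) LxW (149.1, 19.2) ang 1.7
t 8.9 p [464.2 367.9 270.6] z [-0. -0. -1.] y [ 0.12   0.993 -0.001] open 42.6 F [ 0.4 -0.4  0.5] grip 0.0
shift tool [-3.9  5.9 87.6] yaw about tool z 0.2 q6 -49.6
```

Emit:
apply_moves --pt "-3.9 5.9 10 0 0 0" --pt "0 0 25 0 0 0" --pt "0 0 25 0 0 0" --pt "0 0 20 0 0 0" --pt "0 0 7 0 0 0" --pt "0 0 0 0 0 0" --pt "0 0 0 0 0 0"

```text
time_s: 9.5
eef_pos: [0.4691, 0.3737, 0.1843]
ee_rot: [0.192, 3.136, 0.0]
wrist_force: [1.2, 0.2, 0.8]
opening: 0.0428
grip_force: 0.0
```

Emit:
apply_moves --pt "0 0 0 0 0 0" --pt "0 0 0 0 0 0" --pt "0 0 0 0 0 0" --pt "0 0 0 0 0 0" --pt "0 0 0 0 0 0" --pt "0 0 0 0 0 0" --claw 1

```text
time_s: 10.0
eef_pos: [0.4696, 0.3749, 0.1861]
ee_rot: [0.191, 3.133, 0.003]
wrist_force: [-0.4, -0.8, 6.2]
opening: 0.0178
grip_force: 59.5
```

Emit:
apply_moves --pt "0 0 -15 0 0 0" --pt "0 0 -25 0 0 0" --pt "0 0 -25 0 0 0" --pt "0 0 -25 0 0 -4.6" --pt "0 0 0 0 0 -4.6" --pt "-5.4 -38.4 0 0 0 0" --pt "-5.4 -38.4 0 0 0 0" --pt "-5.4 -38.4 0 0 0 0"

```text
time_s: 10.67
eef_pos: [0.4892, 0.2592, 0.2747]
ee_rot: [-0.064, 3.139, 0.001]
wrist_force: [2.0, -0.3, -1.3]
opening: 0.0179
grip_force: 58.9
```

Emit:
apply_moves --pt "-5.4 -38.4 0 0 0 0" --pt "-5.4 -38.4 0 0 0 0" --pt "-5.4 -38.4 0 0 0 0" --pt "-5.4 -38.4 0 0 0 0" --pt "-5.4 -38.4 0 0 0 0" --pt "-5.4 -30 0 0 0 0" --pt "0 0 0 0 0 0" --pt "0 0 0 0 0 0"

```text
time_s: 11.33
eef_pos: [0.5306, 0.0377, 0.2745]
ee_rot: [-0.056, 3.14, -0.0]
wrist_force: [0.6, 0.6, -0.9]
opening: 0.0177
grip_force: 59.0
```

```bash
python3 - <<'E'
from h import *
go(536.3,-7.3,35,92)
E
```

```text
t 11.3 p [530.6  37.7 274.5] z [ 0.001  0.    -1.   ] y [-0.035  0.999 -0.   ] open 17.7 F [ 0.6  0.6 -0.9] grip 59.0
shift tool [ -4.  -45.1  84.5] yaw about tool z 0.0 q6 -93.5
```

Emit:
apply_moves --pt "-2 -22.5 0 0 0 0" --pt "-2 -22.5 0 0 0 0" --pt "0 0 25 0 0 0" --pt "0 0 25 0 0 0" --pt "0 0 20 0 0 0" --pt "0 0 8 0 0 0" --pt "0 0 4 0 0 0" --pt "0 0 0 0 0 0"

```text
time_s: 12.0
eef_pos: [0.5357, -0.0044, 0.1925]
ee_rot: [0.063, -3.139, -0.001]
wrist_force: [1.1, -0.3, -0.2]
opening: 0.018
grip_force: 59.1
```

Emit:
apply_moves --pt "0 0 0 0 0 0" --pt "0 0 0 0 0 0" --pt "0 0 0 0 0 0" --pt "0 0 0 0 0 0" --pt "0 0 0 0 0 0" --claw 0.5

```text
time_s: 12.42
eef_pos: [0.5361, -0.0054, 0.192]
ee_rot: [-0.061, 3.14, -0.0]
wrist_force: [0.7, -0.6, 0.1]
opening: 0.0428
grip_force: 0.0
```

Emit:
apply_moves --pt "0 0 -20 0 0 0" --pt "0 0 -30 0 0 0" --pt "0 0 -30 0 0 0" --pt "0 40 0 0 0 0" --pt "0 40 0 0 0 0" --pt "0 40 0 0 0 0" --pt "0 40 0 0 0 0" --pt "0 40 0 0 0 0"

```text
time_s: 13.08
eef_pos: [0.5279, 0.1959, 0.272]
ee_rot: [-0.06, 3.14, 0.0]
wrist_force: [0.4, -0.2, -0.5]
opening: 0.0431
grip_force: 0.0
```

Emit:
apply_moves --pt "0 40 0 0 0 0" --pt "0 40 0 0 0 0" --pt "0 40 0 0 0 0" --pt "0 0 0 0 0 3.7" --pt "0 0 0 0 0 0" --pt "0 0 0 0 0 0"

```text
time_s: 13.58
eef_pos: [0.5234, 0.3142, 0.2714]
ee_rot: [-0.037, -3.141, 0.001]
wrist_force: [0.9, -0.0, 0.2]
opening: 0.0427
grip_force: 0.0
```

```bash
python3 - <<'E'
from h import *
find('red',.026,(300,150,350,280));find('yellow',.006,(290,170,360,250))
find('white',.02,(150,170,300,280),save='pics/a.png')
go(519.2,316.1,30,88.3)
E
```

```text
red [309.6 210.3] xy (531.1, 88.1) LxW (149.0, 19.0) ang 1.7
red [339.4 209.3] xy (533.5, -5.8) LxW (149.0, 17.5) ang 2.4
white [200.8 232.9] xy (463.7, 432.8) LxW (80.0, 18.5) ang -6.5
white [238.9 195.4] xy (579.4, 314.7) LxW (57.8, 18.3) ang -3.0
t 13.7 p [523.9 312.9 271.6] z [-0. -0. -1.] y [ 0.026  1.    -0.   ] open 42.6 F [-0.  -0.6  0.3] grip 0.0
shift tool [ 4.7  3.1 86.6] yaw about tool z 0.2 q6 -62.4
```

View pics/a.png

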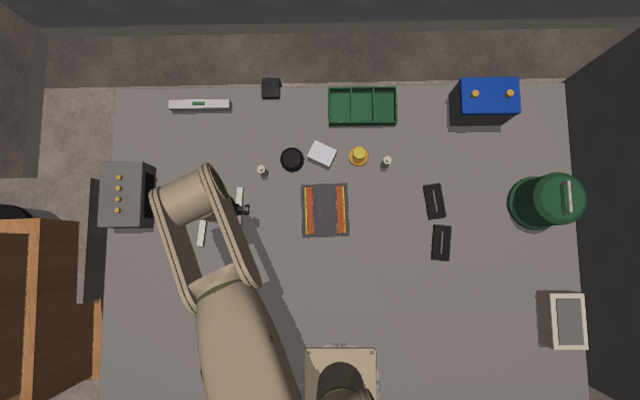

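Emit:
apply_moves --pt "4.7 3.1 10 0 0 0.2" --pt "0 0 25 0 0 0" --pt "0 0 25 0 0 0" --pt "0 0 20 0 0 0" --pt "0 0 6 0 0 0" --pt "0 0 0 0 0 0" --pt "0 0 0 0 0 0"

```text
time_s: 14.32
eef_pos: [0.519, 0.3171, 0.1859]
ee_rot: [-0.047, -3.141, 0.0]
wrist_force: [1.2, -0.2, 0.8]
opening: 0.0428
grip_force: 0.0
```

Emit:
apply_moves --pt "0 0 0 0 0 0" --pt "0 0 0 0 0 0" --pt "0 0 0 0 0 0" --pt "0 0 0 0 0 0" --pt "0 0 0 0 0 0" --pt "0 0 0 0 0 0" --claw 1

```text
time_s: 14.82
eef_pos: [0.5199, 0.3178, 0.188]
ee_rot: [0.046, 3.138, 0.002]
wrist_force: [-0.3, -0.9, 6.5]
opening: 0.0177
grip_force: 59.4
```

Emit:
apply_moves --pt "0 0 -15 0 0 0" --pt "0 0 -35 0 0 0" --pt "0 0 -35 0 0 0" --pt "0 0 -35 0 0 0" --pt "-9 -33.8 0 0 0 0" --pt "-9 -33.8 0 0 0 0" --pt "-9 -33.8 0 0 0 0" --pt "-9 -33.8 0 0 0 0"

```text
time_s: 15.48
eef_pos: [0.551, 0.1801, 0.3067]
ee_rot: [0.045, 3.14, 0.001]
wrist_force: [0.4, -0.1, -1.0]
opening: 0.0178
grip_force: 59.0
```

Emit:
apply_moves --pt "-9 -33.8 0 0 0 0" --pt "-9 -33.8 0 0 0 0" --pt "-9 -33.8 0 0 0 0" --pt "-9 -33.8 0 0 0 0" --pt "0 0 0 0 0 6.6" --pt "0 0 0 0 0 6.6" --pt "0 0 0 0 0 6.6" --pt "0 0 0 0 0 6.6"

```text
time_s: 16.15
eef_pos: [0.583, 0.0445, 0.3063]
ee_rot: [0.772, 3.044, 0.0]
wrist_force: [0.2, 0.0, -1.4]
opening: 0.0174
grip_force: 59.1
```

Emit:
apply_moves --pt "0 0 0 0 0 6.6" --pt "0 0 0 0 0 6.6" --pt "0 0 0 0 0 6.6" --pt "0 0 0 0 0 6.6" --pt "0 0 0 0 0 6.6" --pt "0 0 0 0 0 6.6" --pt "0 0 0 0 0 6.6" --pt "0 0 0 0 0 6.6"

```text
time_s: 16.82
eef_pos: [0.583, 0.045, 0.3062]
ee_rot: [2.044, 2.385, 0.001]
wrist_force: [0.1, 0.1, -1.1]
opening: 0.0177
grip_force: 59.1
```

Emit:
apply_moves --pt "0 0 0 0 0 6.6" --pt "0 0 0 0 0 0" --pt "0 0 0 0 0 0"

```text
time_s: 17.07
eef_pos: [0.583, 0.045, 0.3061]
ee_rot: [2.168, 2.273, 0.001]
wrist_force: [-0.1, 0.0, -1.5]
opening: 0.0174
grip_force: 59.1
```

```bash
python3 - <<'E'
from h import *
go(582.6,43.4,57,2)
find('white',.145,(270,150,390,280))
E
```

```text
t 17.1 p [583.   45.  306.1] z [ 0.001 -0.    -1.   ] y [0.999 0.047 0.001] open 17.4 F [-0.1  0.  -1.5] grip 59.1
shift tool [-1.6 -0.5 94.1] yaw about tool z 0.7 q6 -3.3
```

Emit:
apply_moves --pt "-1.6 -0.5 15 0 0 0.7" --pt "0 0 25 0 0 0" --pt "0 0 25 0 0 0" --pt "0 0 14 0 0 0" --pt "0 0 8 0 0 0" --pt "0 0 5 0 0 0" --pt "0 0 0 0 0 0" --pt "0 0 0 0 0 0"

```text
time_s: 17.78
eef_pos: [0.5831, 0.0434, 0.2149]
ee_rot: [2.183, 2.257, 0.002]
wrist_force: [0.7, 0.1, -1.1]
opening: 0.0174
grip_force: 59.1
```

Emit:
apply_moves --pt "0 0 0 0 0 0" --pt "0 0 0 0 0 0" --pt "0 0 0 0 0 0" --pt "0 0 0 0 0 0" --pt "0 0 0 0 0 0" --claw 0.5

```text
time_s: 18.2
eef_pos: [0.5827, 0.0433, 0.2139]
ee_rot: [2.186, 2.256, 0.0]
wrist_force: [-0.5, -0.0, 0.4]
opening: 0.0428
grip_force: 0.0
```

Emit:
apply_moves --pt "0 0 -20 0 0 0" --pt "0 0 -30 0 0 0" --pt "0 0 -30 0 0 0" --pt "40 -7 0 0 0 0" --pt "40 -7 0 0 0 0" --pt "40 -7 0 0 0 0" --pt "40 -7 0 0 0 0" --pt "40 -7 0 0 0 0"

```text
time_s: 18.87
eef_pos: [0.5406, 0.2438, 0.294]
ee_rot: [2.186, 2.256, 0.001]
wrist_force: [0.6, 0.3, 0.2]
opening: 0.0425
grip_force: 0.0
```

Emit:
apply_moves --pt "40 -10 0 0 0 0" --pt "40 -10 0 0 0 0" --pt "40 -5 0 0 0 0" --pt "40 0 0 0 0 0" --pt "20 0 0 0 0 0" --pt "0 0 0 0 0 -7" --pt "0 0 0 0 0 -7" --pt "0 0 0 0 0 -7"

```text
time_s: 19.53
eef_pos: [0.5102, 0.4221, 0.2934]
ee_rot: [-1.729, -2.623, 0.001]
wrist_force: [0.6, -0.2, -0.5]
opening: 0.0429
grip_force: 0.0
```

Emit:
apply_moves --pt "0 0 0 0 0 -7" --pt "0 0 0 0 0 -7" --pt "0 0 0 0 0 -7" --pt "0 0 0 0 0 -7" --pt "0 0 0 0 0 -7" --pt "0 0 0 0 0 -7" --pt "0 0 0 0 0 -7" --pt "0 0 0 0 0 -7"

```text
time_s: 20.2
eef_pos: [0.5105, 0.4213, 0.2936]
ee_rot: [-0.297, -3.127, 0.0]
wrist_force: [-0.2, -0.3, 0.6]
opening: 0.0429
grip_force: 0.0
```

Emit:
apply_moves --pt "0 0 0 0 0 -5" --pt "0 0 0 0 0 0" --pt "0 0 0 0 0 0"

```text
time_s: 20.45
eef_pos: [0.5106, 0.4212, 0.2936]
ee_rot: [-0.174, -3.137, 0.0]
wrist_force: [0.2, -0.6, -0.2]
opening: 0.0427
grip_force: 0.0
```

```bash
python3 - <<'E'
from h import *
go(511.8,427.6,30,84)
find('white',.046,(270,165,390,280))
find('white',.02,(150,170,300,280))
E
```

```text
t 20.4 p [510.6 421.2 293.6] z [-0. -0. -1.] y [ 0.111  0.994 -0.   ] open 42.7 F [ 0.2 -0.6 -0.2] grip 0.0
shift tool [ -0.5   6.5 108.6] yaw about tool z -0.4 q6 -48.6
white [323.8 192.5] xy (584.8, 43.7) LxW (177.6, 18.2) ang -88.2
white [205.3 199.5] xy (568.6, 421.5) LxW (62.4, 18.2) ang -6.5
```

Emit:
apply_moves --pt "-0.5 6.5 20 0 0 -0.4" --pt "0 0 30 0 0 0" --pt "0 0 30 0 0 0" --pt "0 0 20 0 0 0" --pt "0 0 8 0 0 0" --pt "0 0 0 0 0 0" --pt "0 0 0 0 0 0"

```text
time_s: 21.13
eef_pos: [0.512, 0.4278, 0.1863]
ee_rot: [0.16, 3.137, 0.0]
wrist_force: [-0.2, 0.2, 0.3]
opening: 0.0427
grip_force: 0.0
```

Emit:
apply_moves --pt "0 0 0 0 0 0" --pt "0 0 0 0 0 0" --pt "0 0 0 0 0 0" --pt "0 0 0 0 0 0" --pt "0 0 0 0 0 0" --pt "0 0 0 0 0 0" --claw 1

```text
time_s: 21.63
eef_pos: [0.5128, 0.4285, 0.1886]
ee_rot: [0.159, 3.134, 0.004]
wrist_force: [-1.7, 0.0, 7.5]
opening: 0.0177
grip_force: 59.2
```

Emit:
apply_moves --pt "0 0 -15 0 0 0" --pt "0 0 -35 0 0 0" --pt "0 0 -35 0 0 0" --pt "0 0 -35 0 0 0" --pt "-1.6 -38.8 0 0 0 0" --pt "-1.6 -38.8 0 0 0 0" --pt "-1.6 -38.8 0 0 0 0" --pt "-1.6 -38.8 0 0 0 0"

```text
time_s: 22.3
eef_pos: [0.502, 0.2712, 0.3074]
ee_rot: [0.157, 3.136, 0.001]
wrist_force: [0.3, -0.5, -0.2]
opening: 0.0176
grip_force: 59.1
```

Emit:
apply_moves --pt "-1.6 -38.8 0 0 0 0" --pt "-1.6 -38.8 0 0 0 0" --pt "-1.6 -38.8 0 0 0 0" --pt "-1.6 -38.8 0 0 0 0" --pt "-1.6 -38.8 0 0 0 0" --pt "-1.6 -38.8 0 0 0 0" --pt "0 0 0 0 0 6.8" --pt "0 0 0 0 0 6.8"

```text
time_s: 22.97
eef_pos: [0.4884, 0.0375, 0.3072]
ee_rot: [0.543, 3.093, -0.0]
wrist_force: [0.1, 0.1, -1.9]
opening: 0.0176
grip_force: 59.2
```

Emit:
apply_moves --pt "0 0 0 0 0 6.8" --pt "0 0 0 0 0 6.8" --pt "0 0 0 0 0 6.8" --pt "0 0 0 0 0 6.8" --pt "0 0 0 0 0 6.8" --pt "0 0 0 0 0 6.8" --pt "0 0 0 0 0 6.8" --pt "0 0 0 0 0 6.8"

```text
time_s: 23.63
eef_pos: [0.4885, 0.04, 0.3071]
ee_rot: [1.893, 2.506, 0.001]
wrist_force: [0.5, 0.4, -0.9]
opening: 0.0175
grip_force: 59.2
```

Emit:
apply_moves --pt "0 0 0 0 0 6.8" --pt "0 0 0 0 0 6.8" --pt "0 0 0 0 0 0" --pt "0 0 0 0 0 0"

```text
time_s: 23.97
eef_pos: [0.4885, 0.0401, 0.3067]
ee_rot: [2.165, 2.275, 0.001]
wrist_force: [0.2, -0.7, -1.1]
opening: 0.0177
grip_force: 59.2
```

```bash
python3 - <<'E'
from h import *
go(486.6,40,58,2)
E
```

```text
t 24.0 p [488.5  40.1 306.7] z [ 0.001 -0.    -1.   ] y [0.999 0.049 0.001] open 17.7 F [ 0.2 -0.7 -1.1] grip 59.2
shift tool [ 0.1 -2.  93.7] yaw about tool z 0.8 q6 -4.1
```

Emit:
apply_moves --pt "0 -2 15 0 0 0.8" --pt "0 0 25 0 0 0" --pt "0 0 25 0 0 0" --pt "0 0 14 0 0 0" --pt "0 0 8 0 0 0" --pt "0 0 5 0 0 0" --pt "0 0 0 0 0 0" --pt "0 0 0 0 0 0"

```text
time_s: 24.63
eef_pos: [0.4872, 0.04, 0.215]
ee_rot: [2.183, 2.258, 0.002]
wrist_force: [0.8, 0.2, -1.0]
opening: 0.0178
grip_force: 59.2
```

Emit:
apply_moves --pt "0 0 0 0 0 0" --pt "0 0 0 0 0 0" --pt "0 0 0 0 0 0" --pt "0 0 0 0 0 0" --pt "0 0 0 0 0 0" --claw 0.5

```text
time_s: 25.05
eef_pos: [0.4866, 0.0399, 0.2139]
ee_rot: [2.186, 2.256, 0.0]
wrist_force: [-0.0, 0.1, 0.9]
opening: 0.0424
grip_force: 0.0
```

Emit:
apply_moves --pt "0 0 -20 0 0 0" --pt "0 0 -30 0 0 0" --pt "0 0 -35 0 0 0" --pt "0 0 -35 0 0 0" --pt "0 0 -30 0 0 0" --pt "-34 7 0 0 0 0" --pt "-34 7 0 0 0 0" --pt "-34 7 0 0 0 0"

```text
time_s: 25.72
eef_pos: [0.5111, -0.0621, 0.365]
ee_rot: [2.182, 2.257, 0.002]
wrist_force: [0.5, 0.5, 0.7]
opening: 0.0426
grip_force: 0.0
```

Emit:
apply_moves --pt "-34 7 0 0 0 0" --pt "-34 7 0 0 0 0" --pt "-34 7 0 0 0 0" --pt "-34 7 0 0 0 0" --pt "0 0 0 0 0 7" --pt "0 0 0 0 0 7" --pt "0 0 0 0 0 7" --pt "0 0 0 0 0 7" --claw 0

```text
time_s: 26.38
eef_pos: [0.543, -0.1968, 0.3634]
ee_rot: [-2.672, -1.651, 0.0]
wrist_force: [0.1, 0.1, 0.2]
opening: 0.0855
grip_force: 0.0
```

Emit:
apply_moves --pt "0 0 0 0 0 7" --pt "0 0 0 0 0 7" --pt "0 0 0 0 0 7" --pt "0 0 0 0 0 7" --pt "0 0 0 0 0 7" --pt "0 0 0 0 0 7" --pt "0 0 0 0 0 7" --pt "0 0 0 0 0 7"

```text
time_s: 27.05
eef_pos: [0.543, -0.1963, 0.3636]
ee_rot: [-3.135, -0.205, 0.0]
wrist_force: [-0.5, 0.7, -0.7]
opening: 0.0853
grip_force: 0.0
```

```bash
python3 - <<'E'
from h import *
go(558,-304,30,-82.3)
find('white',.046,(270,165,390,280),save='pics/b.png')
find('red',.026,(300,150,350,280))
find('dark',.018,(410,170,470,270))
E
```

```text
t 27.1 p [ 543.  -196.3  363.6] z [-0.  0. -1.] y [ 0.13  -0.992 -0.   ] open 85.3 F [-0.5  0.7 -0.7] grip 0.0
shift tool [  0.9 108.7 178.5] yaw about tool z -0.2 q6 57.6
white [325.3 223.4] xy (488.9, 38.3) LxW (176.3, 18.3) ang -88.4
white [323.8 192.6] xy (584.5, 43.7) LxW (177.6, 18.1) ang -87.7
red [309.5 209.2] xy (535.3, 87.0) LxW (69.6, 18.9) ang -0.1
red [339.5 207.7] xy (539.4, -5.9) LxW (72.7, 15.8) ang -0.6
dark [438.9 240.8] xy (428.3, -319.5) LxW (107.7, 54.2) ang -6.5
dark [436.1 213. ] xy (522.3, -309.2) LxW (55.3, 35.1) ang -82.3
```

View pics/b.png

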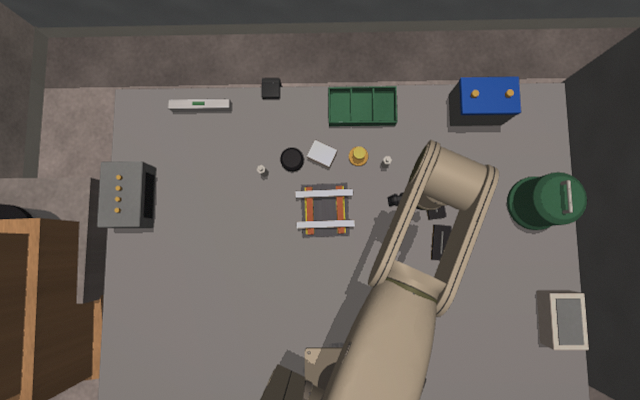

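Emit:
apply_moves --pt "24.2 27.2 0 0 0 0" --pt "24.2 27.2 0 0 0 0" --pt "24.2 27.2 0 0 0 0" --pt "24.2 27.2 0 0 0 0" --pt "0 0 0 0 -5 0" --pt "0 0 0 0 -5 0" --pt "0 0 0 0 -5 0" --pt "0 0 0 0 -5 0"

```text
time_s: 27.87
eef_pos: [0.6538, -0.2913, 0.3635]
ee_rot: [3.063, 0.216, -0.547]
wrist_force: [0.2, -0.6, 0.2]
opening: 0.0856
grip_force: 0.0
```

Emit:
apply_moves --pt "0 0 0 0 -5 0" --pt "0 0 0 0 -5 0" --pt "0 0 0 0 -5 0" --pt "0 0 0 0 0 0" --pt "0 0 0 0 0 0" --pt "0 0 0 0 0 0" --squeeze 100

```text
time_s: 28.37
eef_pos: [0.6539, -0.2911, 0.3635]
ee_rot: [2.953, 0.205, -0.926]
wrist_force: [0.5, 1.2, 0.0]
opening: 0.0852
grip_force: 0.0
```

```bash
cat >> h.py <<'E'
def aim(c,d,ydir=None,h=None):
    """shift in tool axes so that the point d ahead of TCP comes to c (mm)"""
    p,R=pose(); g=p+R[:,2]*d; s=R.T@(np.array(c)-g)
    print('point',g.round(1),'shift tool',s.round(1),'y ang',round(np.degrees(np.arctan2(R[1,1],R[0,1])),1),'q',np.degrees(arm.state()['joint_pos']).round(0),'down',(R.T@[0,0,-1]).round(3))
E
python3 - <<'E'
from h import *
aim([557.9,-304.3,9],168.5)
find('dark',.018,(410,170,470,270))
E
```

```text
t 28.4 p [ 653.9 -291.1  363.5] z [-0.566 -0.078 -0.821] y [ 0.138 -0.99  -0.001] open 85.2 F [0.5 1.2 0. ] grip 0.0
point [ 558.5 -304.2  225.1] shift tool [122.9   0.3 177.8] y ang -82.1 q [-24.  44.  46. -20. 119.  53.] down [0.571 0.001 0.821]
```

```bash
python3 - <<'E'
from h import *
find('dark',.018,(120,205,225,312),name='scene',save='pics/c.png')
E
```

```text
dark [164.7 261.5] xy (495.5, -315.2) LxW (248.4, 69.7) ang 4.4
dark [134.6 210.3] xy (304.5, -333.0) LxW (81.2, 40.3) ang 80.9
```

View pics/c.png

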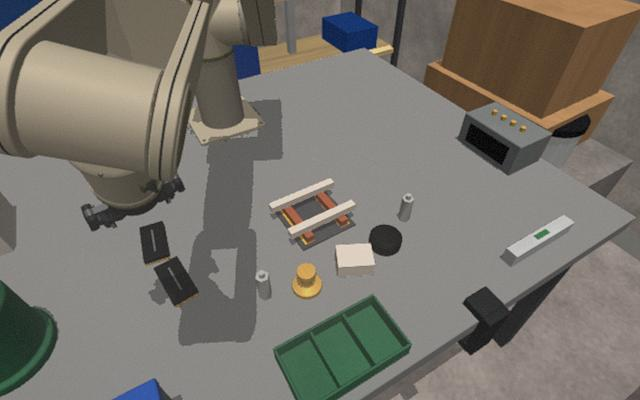

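Emit:
apply_moves --pt "19.5 0 28.2 0 0 0" --pt "19.5 0 28.2 0 0 0" --pt "19.5 0 28.2 0 0 0" --pt "19.5 0 28.2 0 0 0" --pt "19.5 0 28.2 0 0 0" --pt "15.4 0 22.3 0 0 0" --pt "8 0 11.5 0 0 0" --pt "0 0 0 0 0 0"

```text
time_s: 29.13
eef_pos: [0.6508, -0.2907, 0.1471]
ee_rot: [2.952, 0.203, -0.938]
wrist_force: [-1.0, 1.1, -0.4]
opening: 0.0853
grip_force: 0.0
```

```bash
python3 - <<'E'
from h import *
aim([557.9,-304.3,9],168.5)
find('dark',.018,(120,205,225,312),name='scene',save='pics/c.png')
E
```

```text
t 29.1 p [ 650.8 -290.7  147.1] z [-0.572 -0.075 -0.817] y [ 0.136 -0.991 -0.004] open 85.3 F [-1.   1.1 -0.4] grip 0.0
point [ 554.4 -303.4    9.5] shift tool [ 3.   1.4 -1.5] y ang -82.2 q [-24.  54.  54. -18. 103.  59.] down [0.577 0.004 0.817]
```

View pics/c.png

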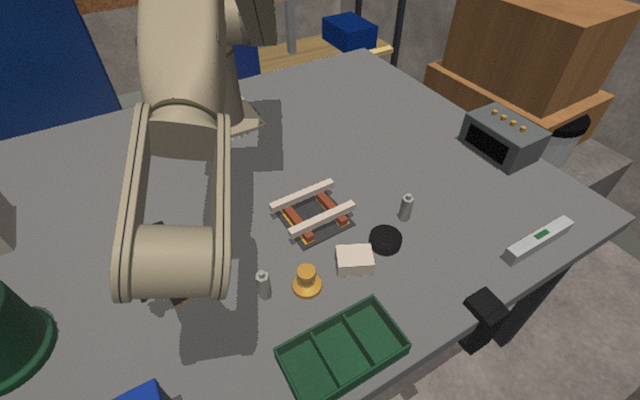

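Emit:
apply_moves --pt "0 0 0 0 0 0" --pt "0 0 0 0 0 0" --pt "0 0 0 0 0 0" --pt "0 0 0 0 0 0" --pt "0 0 0 0 0 0" --pt "0 0 0 0 0 0" --claw 1

```text
time_s: 29.68
eef_pos: [0.6543, -0.2916, 0.1555]
ee_rot: [2.951, 0.201, -0.921]
wrist_force: [3.7, 0.6, 6.9]
opening: 0.0495
grip_force: 101.9
```

Emit:
apply_moves --pt "-6 0 -8 0 0 0" --pt "-12 0 -16 0 0 0" --pt "-17 0 -25 0 0 0" --pt "-17 0 -25 0 0 0" --pt "-17 0 -25 0 0 0" --pt "0 0 0 0 0 0" --pt "0 0 0 0 0 0"

```text
time_s: 30.27
eef_pos: [0.6537, -0.2916, 0.2766]
ee_rot: [2.951, 0.2, -0.92]
wrist_force: [-0.6, -0.8, -2.9]
opening: 0.05
grip_force: 103.9
```

```bash
python3 - <<'E'
from h import *
aim([557.9,-304.3,9],168.5)
E
```

```text
t 30.3 p [ 653.7 -291.6  276.6] z [-0.563 -0.08  -0.823] y [ 0.136 -0.991  0.004] open 50.0 F [-0.6 -0.8 -2.9] grip 103.9
point [ 558.9 -305.1  138. ] shift tool [ 72.6  -1.4 106.6] y ang -82.2 q [-24.  47.  51. -19. 111.  56.] down [ 0.568 -0.004  0.823]
```

Emit:
apply_moves --pt "0 0 0 -3.58 0 -5.18" --pt "0 0 0 -3.58 0 -5.18" --pt "0 0 0 -3.58 0 -5.18" --pt "0 0 0 -3.58 0 -5.18" --pt "0 0 0 -3.58 0 -5.18" --pt "0 0 0 -3.58 0 -5.18" --pt "0 0 0 -3.58 0 -5.18" --pt "0 0 0 -3.58 0 -5.18"

```text
time_s: 30.93
eef_pos: [0.6522, -0.2906, 0.2698]
ee_rot: [2.399, 1.348, -0.76]
wrist_force: [-0.1, -0.4, -2.6]
opening: 0.0497
grip_force: 103.9
```

Emit:
apply_moves --pt "0 0 0 -3.58 0 -5.18" --pt "0 0 0 -3.58 0 -5.18" --pt "0 0 0 0 0 0" --pt "0 0 0 0 0 0"

```text
time_s: 31.27
eef_pos: [0.6518, -0.2907, 0.2706]
ee_rot: [2.212, 1.57, -0.699]
wrist_force: [-0.8, 1.1, -2.7]
opening: 0.0496
grip_force: 104.1
```

```bash
python3 - <<'E'
from h import *
aim([510,-175,150],174)
E
```

```text
t 31.3 p [ 651.8 -290.7  270.6] z [-0.196 -0.536 -0.821] y [ 0.943 -0.332 -0.008] open 49.6 F [-0.8  1.1 -2.7] grip 104.1
point [ 617.8 -384.   127.7] shift tool [ 120.5 -171.3 -109.2] y ang -19.4 q [-19.  32.  73. -36.  78.   9.] down [0.57  0.008 0.821]
```

Emit:
apply_moves --pt "17.2 -24.5 -15.6 0 0 0" --pt "17.2 -24.5 -15.6 0 0 0" --pt "17.2 -24.5 -15.6 0 0 0" --pt "17.2 -24.5 -15.6 0 0 0" --pt "17.2 -24.5 -15.6 0 0 0" --pt "17.2 -24.5 -15.6 0 0 0" --pt "17.2 -24.5 -15.6 0 0 0" --pt "0 0 0 0 0 0"

```text
time_s: 31.93
eef_pos: [0.5421, -0.0783, 0.2935]
ee_rot: [2.211, 1.571, -0.699]
wrist_force: [-0.6, 0.3, -2.3]
opening: 0.0498
grip_force: 104.4
```

Emit:
apply_moves --pt "-15.2 0 0.7 0 5 0" --pt "-15.2 0 0.7 0 5 0" --pt "-15.2 0 0.7 0 5 0" --pt "-15.2 0 0.7 0 5 0" --pt "-15.2 0 0.7 0 5 0" --pt "-15.2 0 0.7 0 5 0" --pt "-15.2 0 0.7 0 5 0" --pt "-15.2 0 0.7 0 5 0"

```text
time_s: 32.6
eef_pos: [0.5061, -0.1926, 0.3247]
ee_rot: [-2.514, -1.78, -0.114]
wrist_force: [-0.4, 0.6, -2.7]
opening: 0.0495
grip_force: 104.3
```

Emit:
apply_moves --pt "-15.2 0 0.7 0 5 0" --pt "-15.2 0 0.7 0 5 0" --pt "-15.2 0 0.7 0 5 0" --pt "-15.2 0 0.7 0 5 0" --pt "-15.2 0 0.7 0 5 0" --pt "-15.2 0 0.7 0 5 0" --pt "0 0 0 0 0 0" --pt "0 0 0 0 0 0"

```text
time_s: 33.27
eef_pos: [0.4774, -0.2726, 0.2912]
ee_rot: [-2.203, -1.554, -0.69]
wrist_force: [-0.2, 0.5, -1.5]
opening: 0.0497
grip_force: 104.7
```

```bash
python3 - <<'E'
from h import *
aim([510,-175,150],174)
E
```

```text
t 33.3 p [ 477.4 -272.6  291.2] z [ 0.184  0.546 -0.817] y [ 0.943 -0.333 -0.01 ] open 49.7 F [-0.2  0.5 -1.5] grip 104.7
point [ 509.3 -177.5  149.1] shift tool [ 2.6 -0.2  0.7] y ang -19.4 q [-46.  11.  97.  31.  89. -31.] down [-0.576  0.01   0.817]
```

Emit:
apply_moves --pt "-15.2 0 0.7 0 5 0" --pt "-15.2 0 0.7 0 5 0" --pt "-15.2 0 0.7 0 5 0" --pt "-15.2 0 0.7 0 5 0" --pt "0 0 0 0 0 0" --pt "0 0 0 0 0 0"

```text
time_s: 33.77
eef_pos: [0.464, -0.3113, 0.2487]
ee_rot: [-1.95, -1.379, -1.009]
wrist_force: [0.1, -0.2, -2.2]
opening: 0.0497
grip_force: 104.8
```

```bash
python3 - <<'E'
from h import *
aim([510,-175,150],174)
m=optics.camera_model('scene')
im=optics.grab_frame('scene')
for P in ([.51,-.175,.15],[.51,-.175,.095],[.51,-.175,.205]):
    c=m['R']@np.array(P)+m['t']; print((m['fx']*c[0]/c[2]+m['cx']).round(1),(m['fy']*c[1]/c[2]+m['cy']).round(1))
c=im[90:290,80:340]; cv2.imwrite('pics/d.png',cv2.resize(c,None,fx=3,fy=3)[:,:,::-1])
E
```

```text
t 33.8 p [ 464.  -311.3  248.7] z [ 0.265  0.776 -0.573] y [ 0.944 -0.329 -0.009] open 49.7 F [ 0.1 -0.2 -2.2] grip 104.8
point [ 510.1 -176.3  149. ] shift tool [ 1.5 -0.5  0.4] y ang -19.2 q [-53.  23.  93.  44.  99. -40.] down [-0.82   0.009  0.573]
212.9 199.2
218.2 217.1
207.0 179.5
```

View pics/d.png

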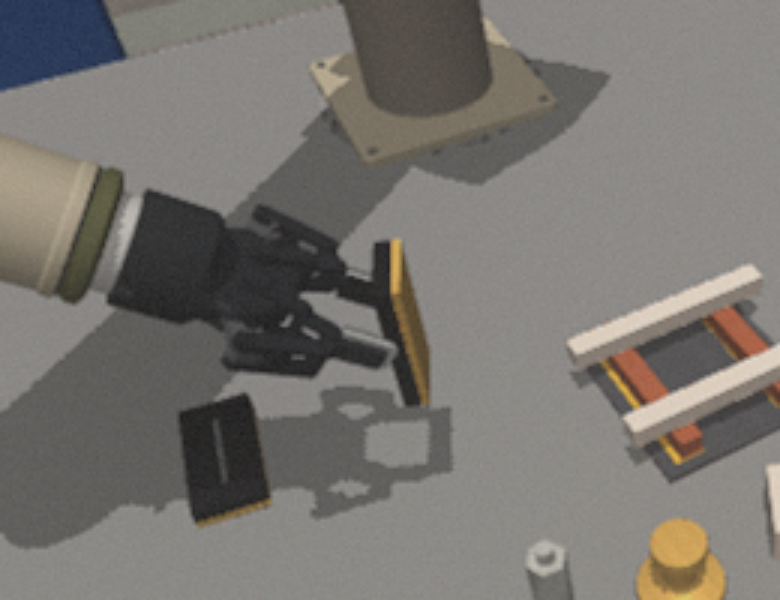

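Emit:
apply_moves --pt "-18 0 12.6 0 0 0" --pt "-18 0 12.6 0 0 0" --pt "-18 0 12.6 0 0 0" --pt "-13 0 9.2 0 0 0" --pt "-4 0 2.9 0 0 0" --pt "0 0 0 0 0 0" --pt "0 0 0 0 0 0" --pt "0 0 0 0 0 0"

```text
time_s: 34.48
eef_pos: [0.4645, -0.3114, 0.1648]
ee_rot: [-1.95, -1.384, -1.014]
wrist_force: [1.0, -0.7, -2.0]
opening: 0.0495
grip_force: 104.8
```

```bash
python3 - <<'E'
from h import *
aim([510,-175,55],174)
im=optics.grab_frame('scene')
c=im[140:270,140:290]; cv2.imwrite('pics/e.png',cv2.resize(c,None,fx=4,fy=4)[:,:,::-1])
E
```

```text
t 34.5 p [ 464.5 -311.4  164.8] z [ 0.268  0.775 -0.573] y [ 0.944 -0.329 -0.003] open 49.5 F [ 1.  -0.7 -2. ] grip 104.8
point [ 511.1 -176.6   65.2] shift tool [-7.7 -1.5  6.7] y ang -19.2 q [-53.  31.  93.  43.  93. -46.] down [-0.82   0.003  0.573]
```

View pics/e.png

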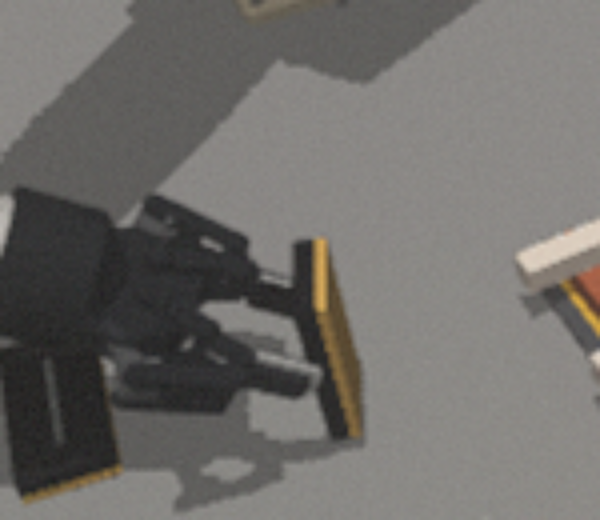

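Emit:
apply_moves --pt "-3.3 0 2.3 0 0 0" --pt "-2.5 0 1.7 0 0 0" --pt "0 0 0 0 0 0" --pt "0 0 0 0 0 0" --pt "0 0 0 0 0 0"

```text
time_s: 34.95
eef_pos: [0.4634, -0.311, 0.1556]
ee_rot: [-1.949, -1.38, -1.014]
wrist_force: [-0.7, -0.1, -3.3]
opening: 0.0499
grip_force: 104.8
```

Emit:
apply_moves --pt "-1.6 0 1.1 0 0 0" --pt "0 0 0 0 0 0" --pt "0 0 0 0 0 0"

```text
time_s: 35.2
eef_pos: [0.4634, -0.311, 0.1535]
ee_rot: [-1.949, -1.38, -1.014]
wrist_force: [0.6, 0.2, -3.0]
opening: 0.0498
grip_force: 104.8
```

Emit:
apply_moves --pt "-1.6 0 1.1 0 0 0" --pt "0 0 0 0 0 0" --pt "0 0 0 0 0 0"

```text
time_s: 35.45
eef_pos: [0.4636, -0.3112, 0.1519]
ee_rot: [-1.949, -1.38, -1.014]
wrist_force: [0.1, -1.1, 0.3]
opening: 0.0497
grip_force: 105.0
```

```bash
python3 - <<'E'
from h import *
aim([510,-175,55],174)
E
```

```text
t 35.5 p [ 463.6 -311.2  151.9] z [ 0.268  0.776 -0.571] y [ 0.944 -0.329 -0.005] open 49.7 F [ 0.1 -1.1  0.3] grip 105.0
point [ 510.2 -176.1   52.6] shift tool [ 2.5 -0.5 -0.5] y ang -19.2 q [-53.  32.  93.  43.  93. -47.] down [-0.821  0.005  0.571]
```

Emit:
apply_moves --pt "-0.8 0 0.6 0 0 0" --pt "0 0 0 0 0 0" --pt "0 0 0 0 0 0" --pt "0 0 0 0 0 0" --pt "0 0 0 0 0 0" --pt "0 0 0 0 0 0" --claw 0

```text
time_s: 35.95
eef_pos: [0.4635, -0.311, 0.1508]
ee_rot: [-1.949, -1.38, -1.014]
wrist_force: [0.8, -0.3, 0.0]
opening: 0.085
grip_force: 0.0
```

Emit:
apply_moves --pt "0 0 -5 0 0 0" --pt "0 0 -10 0 0 0" --pt "0 0 -15 0 0 0" --pt "0 0 0 0 0 0" --pt "0 0 0 0 0 0" --pt "0 0 0 0 0 0"

```text
time_s: 36.45
eef_pos: [0.4554, -0.3348, 0.1682]
ee_rot: [-1.95, -1.38, -1.014]
wrist_force: [0.1, 0.5, -0.1]
opening: 0.0854
grip_force: 0.0
```

```bash
python3 - <<'E'
from h import *
aim([510,-175,55],204)
im=optics.grab_frame('scene'); im2=optics.grab_frame('top')
c=cv2.resize(im[140:270,140:290],None,fx=3,fy=3);d=cv2.resize(im2[150:280,330:480],None,fx=2.6,fy=3)
cv2.imwrite('pics/f.png',np.hstack([c,d[:,:350]])[:,:,::-1])
E
```

```text
t 36.5 p [ 455.4 -334.8  168.2] z [ 0.268  0.776 -0.571] y [ 0.944 -0.33  -0.005] open 85.4 F [ 0.1  0.5 -0.1] grip 0.0
point [ 510.1 -176.5   51.6] shift tool [ 3.6 -0.6 -0.8] y ang -19.3 q [-55.  32.  91.  42.  95. -46.] down [-0.821  0.005  0.571]
```

View pics/f.png

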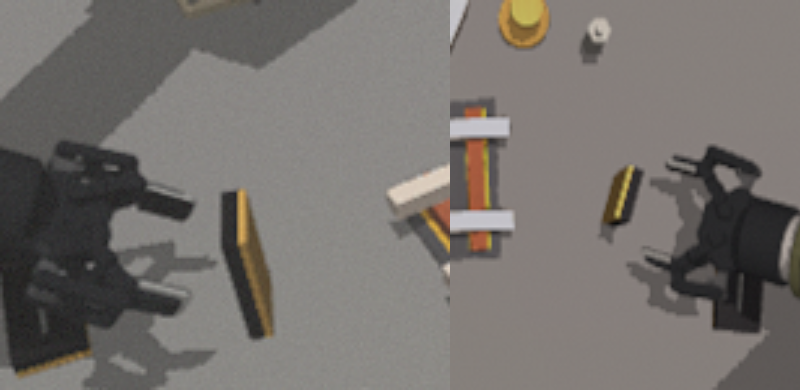

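Emit:
apply_moves --pt "17.8 0 0.8 0 -5 0" --pt "17.8 0 0.8 0 -5 0" --pt "17.8 0 0.8 0 -5 0" --pt "17.8 0 0.8 0 -5 0" --pt "17.8 0 0.8 0 -5 0" --pt "17.8 0 0.8 0 -5 0" --pt "17.8 0 0.8 0 -5 0" --pt "17.8 0 0.8 0 -5 0"

```text
time_s: 37.22
eef_pos: [0.4937, -0.2257, 0.249]
ee_rot: [-2.423, -1.72, -0.315]
wrist_force: [-0.9, -0.3, -0.5]
opening: 0.0854
grip_force: 0.0
```

Emit:
apply_moves --pt "17.8 0 0.8 0 -5 0" --pt "17.8 0 0.8 0 -5 0" --pt "17.8 0 0.8 0 -5 0" --pt "17.8 0 0.8 0 -5 0" --pt "17.8 0 0.8 0 -5 0" --pt "17.8 0 0.8 0 -5 0" --pt "17.8 0 0.8 0 -5 0" --pt "17.8 0 0.8 0 -5 0"

```text
time_s: 37.88
eef_pos: [0.5396, -0.0937, 0.2367]
ee_rot: [2.319, 1.65, -0.518]
wrist_force: [-0.2, 0.7, -0.1]
opening: 0.0853
grip_force: 0.0
```

Emit:
apply_moves --pt "17.8 0 0.8 0 -5 0" --pt "17.8 0 0.8 0 -5 0" --pt "17.8 0 0.8 0 -5 0" --pt "17.8 0 0.8 0 -5 0" --pt "0 0 0 0 0 0" --pt "0 0 0 0 0 0" --pt "0 0 0 0 0 0"

```text
time_s: 38.47
eef_pos: [0.5582, -0.0401, 0.1959]
ee_rot: [2.085, 1.486, -0.863]
wrist_force: [0.3, -0.0, 0.5]
opening: 0.0855
grip_force: 0.0
```

```bash
python3 - <<'E'
from h import *
print(world([[399.2,215]],.11,optics.camera_model('top')))
aim([510,-175,55],204)
find('brass',.055,(380,190,415,245))
find('dark',.018,(410,170,470,270))
E
```

```text
[[ 0.50838379 -0.17811728]]
t 38.5 p [558.2 -40.1 195.9] z [-0.235 -0.663 -0.711] y [ 0.944 -0.329 -0.006] open 85.5 F [ 0.3 -0.   0.5] grip 0.0
point [ 510.2 -175.3   50.9] shift tool [-2.7 -0.3 -3.1] y ang -19.2 q [  3.  24.  94. -41.  84.  35.] down [0.703 0.006 0.711]
brass [394.2 214.8] xy (513.8, -172.1) LxW (65.4, 19.2) ang -19.8
dark [440.5 242.5] xy (428.2, -319.7) LxW (107.5, 55.0) ang -6.2
```

Emit:
apply_moves --pt "-2.7 0 5 0 0 0" --pt "0 0 12 0 0 0" --pt "0 0 12 0 0 0" --pt "0 0 8 0 0 0" --pt "0 0 0 0 0 0" --pt "0 0 0 0 0 0" --pt "0 0 0 0 0 0"

```text
time_s: 39.15
eef_pos: [0.5488, -0.0666, 0.1714]
ee_rot: [2.085, 1.484, -0.864]
wrist_force: [0.5, -0.2, -1.3]
opening: 0.0856
grip_force: 0.0
```

Emit:
apply_moves --pt "0 0 0 0 0 0" --pt "0 0 0 0 0 0" --pt "0 0 0 0 0 0" --pt "0 0 0 0 0 0" --pt "0 0 0 0 0 0" --pt "0 0 0 0 0 0" --claw 1

```text
time_s: 39.65
eef_pos: [0.5493, -0.0662, 0.1722]
ee_rot: [2.084, 1.484, -0.863]
wrist_force: [-0.5, 2.2, 6.5]
opening: 0.0523
grip_force: 104.7
```

Emit:
apply_moves --pt "-7 0 -7 0 0 0" --pt "-14 0 -14 0 0 0" --pt "-21 0 -21 0 0 0" --pt "-21 0 -21 0 0 0" --pt "-14 0 -14 0 0 0" --pt "0 0 0 0 0 0" --pt "0 0 0 0 0 0" --pt "0 0 0 0 0 0"

```text
time_s: 40.32
eef_pos: [0.5488, -0.0669, 0.279]
ee_rot: [2.085, 1.486, -0.865]
wrist_force: [0.1, 0.5, -2.8]
opening: 0.052
grip_force: 104.7
```

```bash
python3 - <<'E'
from h import *
aim([510,-175,155],164)
E
```

```text
t 40.3 p [548.8 -66.9 279. ] z [-0.237 -0.664 -0.71 ] y [ 0.944 -0.329 -0.007] open 52.0 F [ 0.1  0.5 -2.8] grip 104.7
point [ 509.9 -175.7  162.6] shift tool [ 5.8 -0.1  4.9] y ang -19.2 q [  1.  16.  95. -41.  88.  29.] down [0.704 0.007 0.71 ]
```

Emit:
apply_moves --pt "-14.3 0 0.6 0 5 0" --pt "-14.3 0 0.6 0 5 0" --pt "-14.3 0 0.6 0 5 0" --pt "-14.3 0 0.6 0 5 0" --pt "-14.3 0 0.6 0 5 0" --pt "-14.3 0 0.6 0 5 0" --pt "-14.3 0 0.6 0 5 0" --pt "-14.3 0 0.6 0 5 0"

```text
time_s: 40.98
eef_pos: [0.5153, -0.1634, 0.3259]
ee_rot: [2.527, 1.796, -0.108]
wrist_force: [-0.6, 0.8, -2.7]
opening: 0.0519
grip_force: 104.7
```

Emit:
apply_moves --pt "-14.3 0 0.6 0 5 0" --pt "-14.3 0 0.6 0 5 0" --pt "-14.3 0 0.6 0 5 0" --pt "-14.3 0 0.6 0 5 0" --pt "-14.3 0 0.6 0 5 0" --pt "-14.3 0 0.6 0 5 0" --pt "-14.3 0 0.6 0 5 0" --pt "-14.3 0 0.6 0 5 0"

```text
time_s: 41.65
eef_pos: [0.4793, -0.2659, 0.2962]
ee_rot: [-2.198, -1.555, -0.696]
wrist_force: [0.3, 0.1, -3.2]
opening: 0.0518
grip_force: 104.7
```

Emit:
apply_moves --pt "-14.3 0 0.6 0 5 0" --pt "-14.3 0 0.6 0 5 0" --pt "0 0 0 0 0 0" --pt "0 0 0 0 0 0"

```text
time_s: 41.98
eef_pos: [0.4718, -0.2861, 0.2768]
ee_rot: [-2.079, -1.466, -0.856]
wrist_force: [0.1, 0.1, -3.0]
opening: 0.0522
grip_force: 104.7
```

Emit:
apply_moves --pt "0 0 0 4.38 0 -4.38" --pt "0 0 0 4.38 0 -4.38" --pt "0 0 0 4.38 0 -4.38" --pt "0 0 0 4.38 0 -4.38" --pt "0 0 0 4.38 0 -4.38" --pt "0 0 0 4.38 0 -4.38" --pt "0 0 0 4.38 0 -4.38" --pt "0 0 0 4.38 0 -4.38"

```text
time_s: 42.65
eef_pos: [0.4736, -0.2852, 0.2805]
ee_rot: [-1.193, -2.093, -0.493]
wrist_force: [0.2, -0.3, -3.0]
opening: 0.0523
grip_force: 105.0
```

```bash
python3 - <<'E'
from h import *
aim([533,86.7,155],164)
im=optics.grab_frame('scene'); im2=optics.grab_frame('top')
cv2.imwrite('pics/g.png',np.hstack([im[::,:400],im2[:,250:640]])[:,:,::-1])
E
```

```text
t 42.6 p [ 473.6 -285.2  280.5] z [-0.364  0.609 -0.705] y [ 0.86   0.511 -0.003] open 52.3 F [ 0.2 -0.3 -3. ] grip 105.0
point [ 414.  -185.4  164.9] shift tool [115.5 241.3 129.3] y ang 30.7 q [-41.  27.  81.  14. 115. -71.] down [-0.709  0.003  0.705]
```

View pics/g.png

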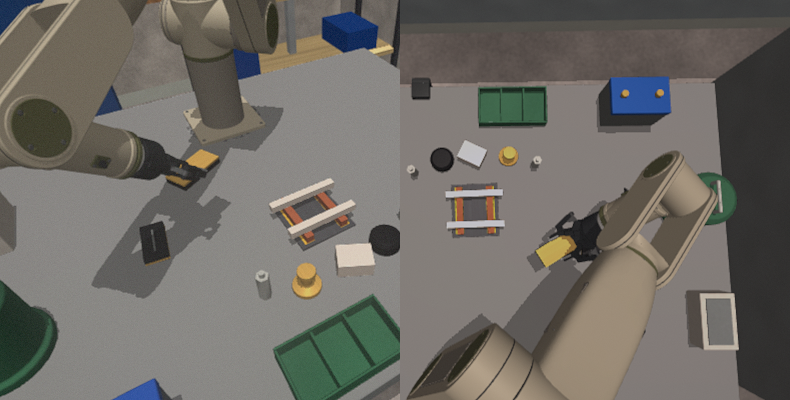

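Emit:
apply_moves --pt "9.5 29 9.5 0 0 0" --pt "9.5 29 9.5 0 0 0" --pt "9.5 29 9.5 0 0 0" --pt "9.5 29 9.5 0 0 0" --pt "9.5 29 9.5 0 0 0" --pt "9.5 29 9.5 0 0 0" --pt "9.5 29 9.5 0 0 0" --pt "0 0 0 0 0 0"

```text
time_s: 43.42
eef_pos: [0.603, -0.0969, 0.2811]
ee_rot: [-1.198, -2.09, -0.501]
wrist_force: [0.8, -0.6, -2.2]
opening: 0.0526
grip_force: 105.3
```

Emit:
apply_moves --pt "0 0 0 4.35 0 -4.32" --pt "0 0 0 4.35 0 -4.32" --pt "0 0 0 4.35 0 -4.32" --pt "0 0 0 4.35 0 -4.32" --pt "0 0 0 4.35 0 -4.32" --pt "0 0 0 4.35 0 -4.32" --pt "0 0 0 4.35 0 -4.32" --pt "0 0 0 4.35 0 -4.32"

```text
time_s: 44.08
eef_pos: [0.6008, -0.1019, 0.2806]
ee_rot: [-0.215, -2.344, -0.09]
wrist_force: [0.4, 0.2, -2.3]
opening: 0.0524
grip_force: 105.4
```

Emit:
apply_moves --pt "0 0 0 4.35 0 -4.32" --pt "0 0 0 4.35 0 -4.32" --pt "0 0 0 0 0 0" --pt "0 0 0 0 0 0" --pt "0 0 0 0 0 0"

```text
time_s: 44.5
eef_pos: [0.6006, -0.102, 0.2806]
ee_rot: [0.029, -2.352, 0.01]
wrist_force: [-0.5, -0.2, -2.3]
opening: 0.0522
grip_force: 105.5
```

```bash
python3 - <<'E'
from h import *
aim([533,86.7,155],164)
find('brass',.165,(280,150,470,300))
E
```

```text
t 44.5 p [ 600.6 -102.   280.6] z [-0.71  -0.016 -0.704] y [-0.024  1.     0.001] open 52.2 F [-0.5 -0.2 -2.3] grip 105.5
point [ 484.2 -104.7  165.1] shift tool [-44.9 190.1 -30.6] y ang 91.4 q [ -12.   37.   68.  -11.  120. -105.] down [-0.71  -0.001  0.704]
brass [360.5 157.3] xy (668.6, -64.3) LxW (47.0, 23.3) ang -10.2
```

Emit:
apply_moves --pt "-7.5 31.7 -5.1 0 0 0" --pt "-7.5 31.7 -5.1 0 0 0" --pt "-7.5 31.7 -5.1 0 0 0" --pt "-7.5 31.7 -5.1 0 0 0" --pt "-7.5 31.7 -5.1 0 0 0" --pt "-7.5 31.7 -5.1 0 0 0" --pt "0 0 0 0 0 0" --pt "0 0 0 0 0 0"

```text
time_s: 45.22
eef_pos: [0.6487, 0.0909, 0.2698]
ee_rot: [0.035, -2.35, 0.012]
wrist_force: [-0.0, -1.0, -2.8]
opening: 0.0518
grip_force: 105.6
```

Emit:
apply_moves --pt "-14 0 14 0 0 0" --pt "-14 0 14 0 0 0" --pt "-14 0 14 0 0 0" --pt "-14 0 14 0 0 0" --pt "-6 0 6 0 0 0" --pt "0 0 0 0 0 0" --pt "0 0 0 0 0 0" --pt "0 0 0 0 0 0"

```text
time_s: 45.88
eef_pos: [0.6487, 0.0889, 0.1842]
ee_rot: [0.033, -2.352, 0.011]
wrist_force: [0.2, -0.8, -2.5]
opening: 0.0522
grip_force: 105.6
```

```bash
python3 - <<'E'
from h import *
aim([533,86.7,55],164)
im=optics.grab_frame('scene')
c=cv2.resize(im[140:290,230:410],None,fx=4,fy=4)
cv2.imwrite('pics/i.png',c[:,:,::-1])
E
```

```text
t 45.9 p [648.7  88.9 184.2] z [-0.71  -0.018 -0.704] y [-0.027  1.     0.002] open 52.2 F [ 0.2 -0.8 -2.5] grip 105.6
point [532.3  85.9  68.7] shift tool [-10.2   0.7   9.2] y ang 91.6 q [  3.  50.  58.   1. 117. -89.] down [-0.71  -0.002  0.704]
```

View pics/i.png

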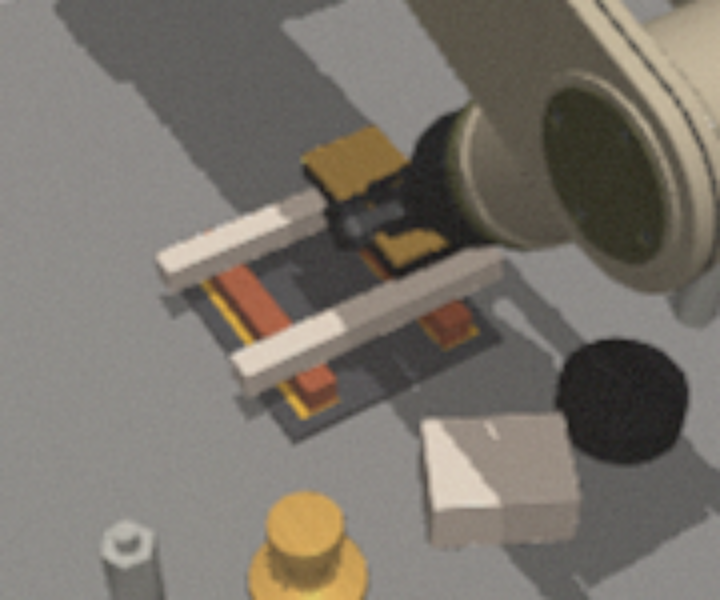

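Emit:
apply_moves --pt "-3.5 0 3.5 0 0 0" --pt "-2 0 2 0 0 0" --pt "0 0 0 0 0 0" --pt "0 0 0 0 0 0" --pt "0 0 0 0 0 0"

```text
time_s: 46.35
eef_pos: [0.648, 0.0896, 0.1748]
ee_rot: [0.035, -2.35, 0.012]
wrist_force: [-0.4, 0.5, -2.5]
opening: 0.0522
grip_force: 105.6
```

Emit:
apply_moves --pt "-1.4 0 1.4 0 0 0" --pt "0 0 0 0 0 0" --pt "0 0 0 0 0 0"

```text
time_s: 46.6
eef_pos: [0.648, 0.0895, 0.1727]
ee_rot: [0.035, -2.35, 0.012]
wrist_force: [-0.7, 0.2, -3.1]
opening: 0.0519
grip_force: 105.6
```

Emit:
apply_moves --pt "-1.4 0 1.4 0 0 0" --pt "0 0 0 0 0 0" --pt "0 0 0 0 0 0"

```text
time_s: 46.85
eef_pos: [0.648, 0.0895, 0.1706]
ee_rot: [0.034, -2.35, 0.012]
wrist_force: [-0.3, 0.2, -2.9]
opening: 0.0519
grip_force: 105.6
```

Emit:
apply_moves --pt "-1.4 0 1.4 0 0 0" --pt "0 0 0 0 0 0" --pt "0 0 0 0 0 0"

```text
time_s: 47.1
eef_pos: [0.6481, 0.0895, 0.1701]
ee_rot: [0.034, -2.35, 0.012]
wrist_force: [-2.7, -0.5, 5.2]
opening: 0.0521
grip_force: 106.2
```

Emit:
apply_moves --pt "0 0 0 0 0 0" --pt "0 0 0 0 0 0" --pt "0 0 0 0 0 0" --pt "0 0 0 0 0 0" --pt "0 0 0 0 0 0" --claw 0.15

```text
time_s: 47.52
eef_pos: [0.648, 0.0895, 0.1688]
ee_rot: [0.034, -2.35, 0.012]
wrist_force: [-0.5, -0.2, -0.6]
opening: 0.0727
grip_force: 0.0
```

Emit:
apply_moves --pt "0 0 -5 0 0 0" --pt "0 0 -10 0 0 0" --pt "0 0 -20 0 0 0" --pt "0 0 -20 0 0 0" --pt "10 0 -30 0 0 0" --pt "20 0 -35 0 0 0" --pt "20 0 -35 0 0 0" --pt "0 0 0 0 0 0"

```text
time_s: 48.18
eef_pos: [0.7252, 0.0913, 0.3245]
ee_rot: [0.035, -2.363, 0.011]
wrist_force: [0.7, 0.9, 2.3]
opening: 0.0728
grip_force: 0.0
```

```bash
python3 - <<'E'
from h import *
aim([428.2,-319.7,9],171)
im=optics.grab_frame('scene')
find('dark',.018,(410,170,470,270))
find('brass',.064,(280,165,350,260))
find('brass',.064,(240,150,380,215),name='scene')
E
```

```text
t 48.2 p [725.2  91.3 324.5] z [-0.702 -0.018 -0.712] y [-0.028  1.     0.002] open 72.8 F [0.7 0.9 2.3] grip 0.0
point [605.2  88.1 202.7] shift tool [  -1.  -403.1  269.6] y ang 91.6 q [  3.  57.  33.   1. 135. -88.] down [-0.702 -0.002  0.712]
dark [440.5 242.5] xy (428.2, -319.7) LxW (107.4, 55.0) ang -6.2
brass [326.4 192.6] xy (532.6, 86.0) LxW (114.8, 57.7) ang 1.5
```

Emit:
apply_moves --pt "12.5 -34.6 12.3 0 0 0" --pt "12.5 -34.6 12.3 0 0 0" --pt "12.5 -34.6 12.3 0 0 0" --pt "12.5 -34.6 12.3 0 0 0" --pt "12.5 -34.6 12.3 0 0 0" --pt "12.5 -34.6 12.3 0 0 0" --pt "12.5 -34.6 12.3 0 0 0" --pt "12.5 -34.6 12.3 0 0 0" --claw 0

```text
time_s: 49.05
eef_pos: [0.5888, -0.1905, 0.3126]
ee_rot: [0.036, -2.346, 0.01]
wrist_force: [1.6, 0.4, 0.4]
opening: 0.0854
grip_force: 0.0
```

Emit:
apply_moves --pt "12.5 -34.6 12.3 0 0 0" --pt "12.5 -34.6 12.3 0 0 0" --pt "12.5 -34.6 12.3 0 0 0" --pt "12.5 -34.6 12.3 0 0 0" --pt "0 0 0 -2.75 0 2.78" --pt "0 0 0 -2.75 0 2.78" --pt "0 0 0 0 -5 0" --pt "0 0 0 0 -5 0"

```text
time_s: 49.72
eef_pos: [0.5236, -0.3297, 0.3118]
ee_rot: [-0.137, -2.52, -0.049]
wrist_force: [-0.1, -0.0, 0.8]
opening: 0.0854
grip_force: 0.0
```

Emit:
apply_moves --pt "0 0 0 0 0 0" --pt "0 0 0 0 0 0" --pt "0 0 0 0 0 0" --pt "0 0 0 0 0 0"

```text
time_s: 50.05
eef_pos: [0.5244, -0.3293, 0.3145]
ee_rot: [-0.135, -2.518, -0.045]
wrist_force: [0.5, -1.0, -0.9]
opening: 0.0853
grip_force: 0.0
```

```bash
python3 - <<'E'
from h import *
aim([428.2,-319.7,9],173)
find('dark',.018,(410,170,470,270),save='pics/j.png')
im=optics.grab_frame('scene'); a=cv2.imread('pics/j.png')
cv2.imwrite('pics/k.png',np.hstack([im[100:400,:400,::-1],a[100:400,240:]]))
E
```

```text
t 50.0 p [ 524.4 -329.3  314.5] z [-0.578  0.063 -0.814] y [0.107 0.994 0.001] open 85.3 F [ 0.5 -1.  -0.9] grip 0.0
point [ 424.4 -318.3  173.7] shift tool [-99.   -1.2 131.8] y ang 83.8 q [ -32.   31.   70.  -16.  111. -118.] down [-0.581 -0.001  0.814]
```

View pics/k.png

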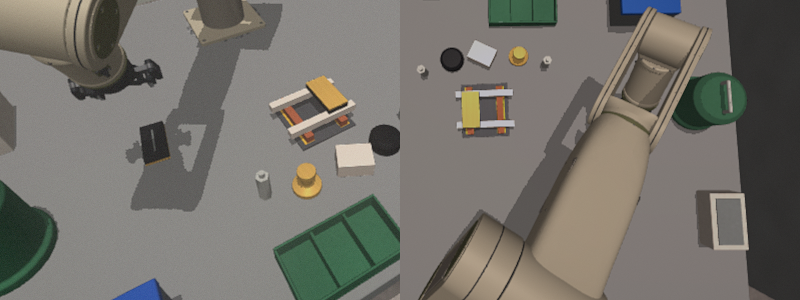

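Emit:
apply_moves --pt "-18.5 0 24.6 0 0 0" --pt "-18.5 0 24.6 0 0 0" --pt "-18.5 0 24.6 0 0 0" --pt "-18.5 0 24.6 0 0 0" --pt "-15 -1 20 0 0 0" --pt "-9.5 0 12.8 0 0 0" --pt "0 0 0 0 0 0" --pt "0 0 0 0 0 0"

```text
time_s: 50.82
eef_pos: [0.5287, -0.3308, 0.1509]
ee_rot: [-0.135, -2.519, -0.045]
wrist_force: [-0.8, -0.4, 1.2]
opening: 0.0853
grip_force: 0.0
```

```bash
python3 - <<'E'
from h import *
aim([428.2,-319.7,9],173)
E
```

```text
t 50.8 p [ 528.7 -330.8  150.9] z [-0.577  0.063 -0.814] y [0.107 0.994 0.001] open 85.3 F [-0.8 -0.4  1.2] grip 0.0
point [ 428.9 -319.9   10. ] shift tool [0.  0.1 1.3] y ang 83.8 q [ -32.   42.   73.  -15.   98. -114.] down [-0.58  -0.001  0.814]
```

Emit:
apply_moves --pt "0 0 0 0 0 0" --pt "0 0 0 0 0 0" --pt "0 0 0 0 0 0" --pt "0 0 0 0 0 0" --pt "0 0 0 0 0 0" --pt "0 0 0 0 0 0" --pt "0 0 0 0 0 0" --claw 1

```text
time_s: 51.4
eef_pos: [0.5304, -0.3318, 0.1548]
ee_rot: [-0.137, -2.526, -0.041]
wrist_force: [4.1, -0.7, 7.1]
opening: 0.05
grip_force: 102.0
```

Emit:
apply_moves --pt "6 0 -8 0 0 0" --pt "12 0 -17 0 0 0" --pt "17 0 -25 0 0 0" --pt "17 0 -25 0 0 0" --pt "17 0 -25 0 0 0" --pt "0 0 0 0 0 0" --pt "0 0 0 0 0 0" --pt "0 0 0 0 0 0"

```text
time_s: 52.07
eef_pos: [0.5303, -0.3312, 0.2728]
ee_rot: [-0.136, -2.522, -0.044]
wrist_force: [-0.5, 0.4, -3.9]
opening: 0.0496
grip_force: 104.0
```

```bash
python3 - <<'E'
from h import *
aim([428.2,-319.7,129],173)
E
```

```text
t 52.1 p [ 530.3 -331.2  272.8] z [-0.575  0.063 -0.816] y [0.108 0.994 0.001] open 49.6 F [-0.5  0.4 -3.9] grip 104.0
point [ 430.9 -320.3  131.7] shift tool [0.7 0.3 3.8] y ang 83.8 q [ -32.   34.   71.  -15.  108. -117.] down [-0.578 -0.001  0.816]
```

Emit:
apply_moves --pt "0 0 0 -3.88 0 5.48" --pt "0 0 0 -3.88 0 5.48" --pt "0 0 0 -3.88 0 5.48" --pt "0 0 0 -3.88 0 5.48" --pt "0 0 0 -3.88 0 5.48" --pt "0 0 0 -3.88 0 5.48" --pt "0 0 0 -3.88 0 5.48" --pt "0 0 0 -3.88 0 5.48"

```text
time_s: 52.73
eef_pos: [0.5298, -0.331, 0.2703]
ee_rot: [-1.292, -2.225, -0.412]
wrist_force: [0.0, -0.2, -3.1]
opening: 0.0497
grip_force: 104.1
```

Emit:
apply_moves --pt "0 0 0 -3.88 0 5.48" --pt "0 0 0 -3.88 0 5.48" --pt "0 0 0 -3.88 0 5.48" --pt "0 0 0 -3.88 0 5.48" --pt "0 0 0 -3.88 0 5.48" --pt "0 0 0 -3.88 0 5.48" --pt "0 0 0 -3.88 0 5.48" --pt "0 0 0 -3.88 0 5.48"

```text
time_s: 53.4
eef_pos: [0.5295, -0.3309, 0.2702]
ee_rot: [-2.274, -1.474, -0.721]
wrist_force: [0.1, 0.9, -2.9]
opening: 0.0498
grip_force: 104.1
```

Emit:
apply_moves --pt "0 0 0 0 0 0" --pt "0 0 0 0 0 0" --pt "0 0 0 0 0 0"

```text
time_s: 53.65
eef_pos: [0.53, -0.3309, 0.2718]
ee_rot: [-2.266, -1.487, -0.719]
wrist_force: [0.2, -0.8, -3.0]
opening: 0.0502
grip_force: 104.3
```

```bash
python3 - <<'E'
from h import *
aim([500,-220,155],174)
E
```

```text
t 53.6 p [ 530.  -330.9  271.8] z [ 0.227  0.532 -0.816] y [ 0.918 -0.397 -0.003] open 50.2 F [ 0.2 -0.8 -3. ] grip 104.3
point [ 569.6 -238.4  129.8] shift tool [  5.7 -71.2 -26.6] y ang -23.4 q [-46.  23.  85.  32.  88. -29.] down [-0.578  0.003  0.816]
```

Emit:
apply_moves --pt "1.9 -23.7 -8.9 0 0 0" --pt "1.9 -23.7 -8.9 0 0 0" --pt "1.9 -23.7 -8.9 0 0 0" --pt "0 0 0 0 0 0" --pt "15.2 0 0.7 0 -5 0" --pt "15.2 0 0.7 0 -5 0" --pt "15.2 0 0.7 0 -5 0" --pt "15.2 0 0.7 0 -5 0"

```text
time_s: 54.32
eef_pos: [0.4834, -0.2624, 0.3244]
ee_rot: [-2.492, -1.633, -0.329]
wrist_force: [-0.8, 0.3, -2.7]
opening: 0.0496
grip_force: 104.5
```

Emit:
apply_moves --pt "15.2 0 0.7 0 -5 0" --pt "15.2 0 0.7 0 -5 0" --pt "15.2 0 0.7 0 -5 0" --pt "15.2 0 0.7 0 -5 0" --pt "15.2 0 0.7 0 -5 0" --pt "15.2 0 0.7 0 -5 0" --pt "15.2 0 0.7 0 -5 0" --pt "15.2 0 0.7 0 -5 0"

```text
time_s: 54.98
eef_pos: [0.5315, -0.1524, 0.3141]
ee_rot: [2.388, 1.567, -0.529]
wrist_force: [0.3, 0.4, -2.9]
opening: 0.0493
grip_force: 104.7
```

Emit:
apply_moves --pt "15.2 0 0.7 0 -5 0" --pt "15.2 0 0.7 0 -5 0" --pt "15.2 0 0.7 0 -5 0" --pt "15.2 0 0.7 0 -5 0" --pt "15.2 0 0.7 0 -5 0" --pt "15.2 0 0.7 0 -5 0" --pt "0 0 0 0 0 0" --pt "0 0 0 0 0 0"

```text
time_s: 55.65
eef_pos: [0.5584, -0.0889, 0.2539]
ee_rot: [2.021, 1.33, -1.05]
wrist_force: [-0.9, 0.3, -3.7]
opening: 0.0495
grip_force: 105.2
```

```bash
python3 - <<'E'
from h import *
aim([500,-220,55],174)
E
```

```text
t 55.6 p [558.4 -88.9 253.9] z [-0.328 -0.747 -0.578] y [ 0.917 -0.399 -0.006] open 49.5 F [-0.9  0.3 -3.7] grip 105.2
point [ 501.2 -218.8  153.2] shift tool [79.2 -0.  58.1] y ang -23.5 q [  0.  24.  92. -48.  93.  34.] down [0.816 0.006 0.578]
```

Emit:
apply_moves --pt "18 0 12.7 0 0 0" --pt "18 0 12.7 0 0 0" --pt "18 0 12.7 0 0 0" --pt "14 0 9.9 0 0 0" --pt "6 0 4.3 0 0 0" --pt "0 0 0 0 0 0" --pt "0 0 0 0 0 0" --pt "0 0 0 0 0 0"

```text
time_s: 56.32
eef_pos: [0.5593, -0.0902, 0.1674]
ee_rot: [2.024, 1.322, -1.043]
wrist_force: [1.0, -0.2, -3.5]
opening: 0.0495
grip_force: 105.2
```

Emit:
apply_moves --pt "2.5 0 1.7 0 0 0" --pt "0 0 0 0 0 0" --pt "0 0 0 0 0 0"

```text
time_s: 56.57
eef_pos: [0.5586, -0.0898, 0.1629]
ee_rot: [2.023, 1.323, -1.045]
wrist_force: [-0.5, 0.6, -2.9]
opening: 0.05
grip_force: 105.2
```

Emit:
apply_moves --pt "1.6 0 1.1 0 0 0" --pt "0 0 0 0 0 0" --pt "0 0 0 0 0 0"

```text
time_s: 56.82
eef_pos: [0.5583, -0.0897, 0.1603]
ee_rot: [2.022, 1.324, -1.047]
wrist_force: [-0.5, 0.4, -3.0]
opening: 0.0496
grip_force: 105.2
```

```bash
python3 - <<'E'
from h import *
aim([500,-220,55],174)
E
```

```text
t 56.8 p [558.3 -89.7 160.3] z [-0.327 -0.747 -0.578] y [ 0.916 -0.401 -0.001] open 49.6 F [-0.5  0.4 -3. ] grip 105.2
point [ 501.3 -219.8   59.7] shift tool [ 3.4 -1.1  3.3] y ang -23.6 q [  0.  32.  92. -48.  87.  40.] down [0.816 0.001 0.578]
```

Emit:
apply_moves --pt "2.5 0 1.7 0 0 0" --pt "0 0 0 0 0 0" --pt "0 0 0 0 0 0"

```text
time_s: 57.07
eef_pos: [0.5588, -0.0897, 0.1582]
ee_rot: [2.022, 1.322, -1.047]
wrist_force: [-0.9, 2.6, 5.0]
opening: 0.0498
grip_force: 105.8
```

Emit:
apply_moves --pt "1.6 0 1.1 0 0 0" --pt "0 0 0 0 0 0" --pt "0 0 0 0 0 0"

```text
time_s: 57.32
eef_pos: [0.559, -0.0897, 0.1579]
ee_rot: [2.021, 1.32, -1.048]
wrist_force: [-4.4, 5.8, 15.7]
opening: 0.0497
grip_force: 106.6
```

Emit:
apply_moves --pt "1.2 0 0.8 0 0 0" --pt "0 0 0 0 0 0" --pt "0 0 0 0 0 0"

```text
time_s: 57.57
eef_pos: [0.5591, -0.0896, 0.1576]
ee_rot: [2.02, 1.318, -1.049]
wrist_force: [-6.8, 8.0, 24.2]
opening: 0.0499
grip_force: 107.1
```

Emit:
apply_moves --pt "-2.6 0 -1.8 0 0 0" --pt "0 0 0 0 0 0" --pt "0 0 0 0 0 0"

```text
time_s: 57.82
eef_pos: [0.5589, -0.0897, 0.1583]
ee_rot: [2.022, 1.322, -1.046]
wrist_force: [0.0, 2.7, 7.8]
opening: 0.0498
grip_force: 105.9
```

```bash
python3 - <<'E'
from h import *
aim([500,-220,55],174)
im=optics.grab_frame('scene'); im2=optics.grab_frame('top')
c=cv2.resize(im[150:280,130:280],None,fx=2.6,fy=3);d=cv2.resize(im2[160:290,340:490],None,fx=2.6,fy=3)
cv2.imwrite('pics/l.png',np.hstack([c,d])[:,:,::-1])
E
```

```text
t 57.8 p [558.9 -89.7 158.3] z [-0.327 -0.748 -0.577] y [ 0.916 -0.401  0.001] open 49.8 F [0.  2.7 7.8] grip 105.9
point [ 502.  -219.9   57.8] shift tool [ 1.8 -1.8  2.3] y ang -23.6 q [  0.  32.  92. -48.  87.  41.] down [ 0.817 -0.001  0.577]
```

View pics/l.png

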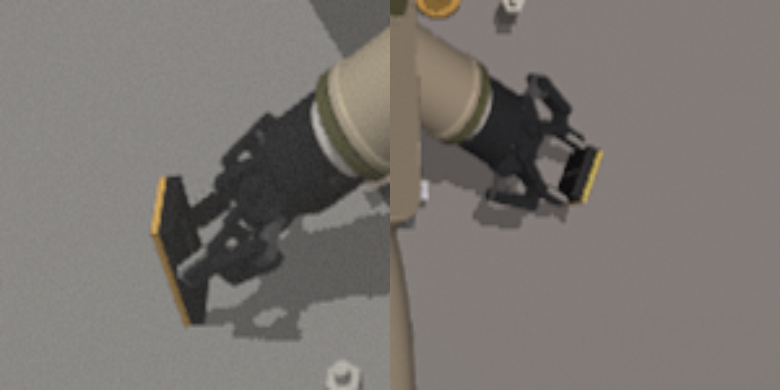

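```bash
python3 - <<'E'
from h import *
m=optics.camera_model('scene')
h=np.array([.4,.916,0]);y=np.array([.916,-.4,0]);z=np.array([0,0,1.])
for t in (0,3,6,9):
    a=np.radians(t); u=z*np.cos(a)-h*np.sin(a); n=h*np.cos(a)+z*np.sin(a)
    b=np.array([502,-220,0])+27*y-9*h   # brass-side bottom outer edge, on the shelf
    out=[]
    for P in (b,b+110*u,b-54*y+110*u):
        c=m['R']@(P/1000)+m['t']; out+=[(m['fx']*c[0]/c[2]+m['cx']-130)*2.6,(m['fy']*c[1]/c[2]+m['cy']-150)*3]
    print(t,np.round(out,0), 'top-bottom',np.round(np.array(out[2:4])-out[:2]))
E
```

```text
0 [186. 328. 154. 233. 163. 177.] top-bottom [-32. -94.]
3 [186. 328. 147. 234. 156. 178.] top-bottom [-40. -93.]
6 [186. 328. 139. 235. 149. 179.] top-bottom [-47. -92.]
9 [186. 328. 132. 237. 142. 181.] top-bottom [-54. -91.]
```

Emit:
apply_moves --pt "0 0 0 0 0 0" --pt "0 0 0 0 0 0" --pt "0 0 0 0 0 0" --pt "0 0 0 0 0 0" --pt "0 0 0 0 0 0" --pt "0 0 0 0 0 0" --claw 0

```text
time_s: 58.42
eef_pos: [0.5583, -0.0898, 0.157]
ee_rot: [2.022, 1.324, -1.047]
wrist_force: [-0.2, -0.9, -0.1]
opening: 0.0854
grip_force: 0.0
```

Emit:
apply_moves --pt "0 0 -5 0 0 0" --pt "0 0 -10 0 0 0" --pt "0 0 -15 0 0 0" --pt "0 0 -2 0 0 0" --pt "0 0 0 0 0 0" --pt "0 0 0 0 0 0"

```text
time_s: 58.92
eef_pos: [0.5693, -0.0653, 0.1761]
ee_rot: [2.022, 1.324, -1.045]
wrist_force: [0.1, -0.5, 0.5]
opening: 0.0857
grip_force: 0.0
```

```bash
python3 - <<'E'
from h import *
aim([502,-219,55],204)
find('brass',.055,(385,190,440,255))
find('brass',.055,(170,190,230,270),name='scene',amin=20)
E
```

```text
t 58.9 p [569.3 -65.3 176.1] z [-0.326 -0.748 -0.578] y [ 0.917 -0.4    0.   ] open 85.7 F [ 0.1 -0.5  0.5] grip 0.0
point [ 502.8 -217.8   58.1] shift tool [ 1.7 -0.3  2.9] y ang -23.6 q [  2.  32.  90. -47.  90.  40.] down [ 0.816 -0.     0.578]
brass [194.4 233. ] xy (489.1, -232.5) LxW (153.9, 18.2) ang -9.4
```

Emit:
apply_moves --pt "-17.8 0 0.8 0 5 0" --pt "-17.8 0 0.8 0 5 0" --pt "-17.8 0 0.8 0 5 0" --pt "-17.8 0 0.8 0 5 0" --pt "-17.8 0 0.8 0 5 0" --pt "-17.8 0 0.8 0 5 0" --pt "-17.8 0 0.8 0 5 0" --pt "-17.8 0 0.8 0 5 0"

```text
time_s: 59.68
eef_pos: [0.5225, -0.172, 0.2558]
ee_rot: [2.499, 1.635, -0.316]
wrist_force: [-0.1, 0.1, -0.2]
opening: 0.0854
grip_force: 0.0
```

Emit:
apply_moves --pt "-17.8 0 0.8 0 5 0" --pt "-17.8 0 0.8 0 5 0" --pt "-17.8 0 0.8 0 5 0" --pt "-17.8 0 0.8 0 5 0" --pt "-17.8 0 0.8 0 5 0" --pt "-17.8 0 0.8 0 5 0" --pt "-17.8 0 0.8 0 5 0" --pt "-17.8 0 0.8 0 5 0"

```text
time_s: 60.35
eef_pos: [0.4665, -0.2999, 0.2422]
ee_rot: [-2.385, -1.559, -0.541]
wrist_force: [0.2, 0.5, -0.5]
opening: 0.0853
grip_force: 0.0
```

Emit:
apply_moves --pt "-17.8 0 0.8 0 5 0" --pt "-17.8 0 0.8 0 5 0" --pt "-17.8 0 0.8 0 5 0" --pt "-17.8 0 0.8 0 5 0" --pt "0 0 0 0 0 0" --pt "0 0 0 0 0 0" --pt "0 0 0 0 0 0"

```text
time_s: 60.93
eef_pos: [0.444, -0.3515, 0.2009]
ee_rot: [-2.148, -1.403, -0.893]
wrist_force: [0.8, 0.4, -0.4]
opening: 0.0856
grip_force: 0.0
```

```bash
python3 - <<'E'
from h import *
aim([502,-220,55],204)
im=optics.grab_frame('scene')
cv2.imwrite('pics/m.png',cv2.resize(im[150:280,100:280],None,fx=3,fy=3)[:,:,::-1])
E
```

```text
t 60.9 p [ 444.  -351.5  200.9] z [ 0.284  0.651 -0.704] y [ 0.916 -0.401 -0.001] open 85.6 F [ 0.8  0.4 -0.4] grip 0.0
point [ 501.8 -218.8   57.2] shift tool [-2.3  0.6  0.8] y ang -23.6 q [-55.  25.  93.  37.  90. -42.] down [-0.71   0.001  0.704]
```

View pics/m.png

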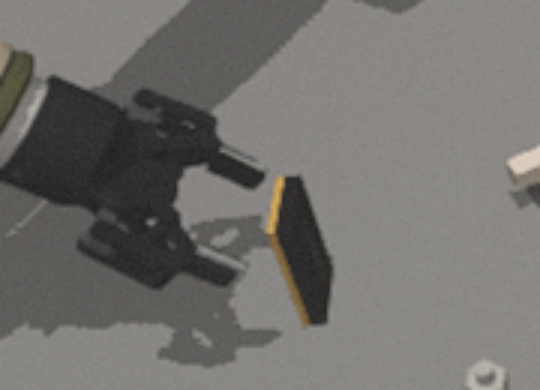

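Emit:
apply_moves --pt "-2.3 0.6 8 0 0 0" --pt "0 0 12 0 0 0" --pt "0 0 12 0 0 0" --pt "0 0 8 0 0 0" --pt "0 0 0 0 0 0" --pt "0 0 0 0 0 0" --pt "0 0 0 0 0 0"

```text
time_s: 61.57
eef_pos: [0.4554, -0.3271, 0.1712]
ee_rot: [-2.146, -1.404, -0.895]
wrist_force: [0.0, -0.1, 0.1]
opening: 0.0855
grip_force: 0.0
```

Emit:
apply_moves --pt "0 0 0 0 0 0" --pt "0 0 0 0 0 0" --pt "0 0 0 0 0 0" --pt "0 0 0 0 0 0" --pt "0 0 0 0 0 0" --pt "0 0 0 0 0 0" --claw 1

```text
time_s: 62.07
eef_pos: [0.4553, -0.3278, 0.1718]
ee_rot: [-2.147, -1.404, -0.896]
wrist_force: [-2.3, -1.2, 5.5]
opening: 0.052
grip_force: 105.2
```

Emit:
apply_moves --pt "7 0 -7 0 0 0" --pt "14 0 -14 0 0 0" --pt "21 0 -21 0 0 0" --pt "21 0 -21 0 0 0" --pt "14 0 -14 0 0 0" --pt "0 0 0 0 0 0" --pt "0 0 0 0 0 0" --pt "0 0 0 0 0 0"

```text
time_s: 62.73
eef_pos: [0.4546, -0.3275, 0.2786]
ee_rot: [-2.146, -1.402, -0.894]
wrist_force: [-0.6, -0.3, -3.7]
opening: 0.0526
grip_force: 104.9
```

Emit:
apply_moves --pt "14.3 0 0.6 0 -5 0" --pt "14.3 0 0.6 0 -5 0" --pt "14.3 0 0.6 0 -5 0" --pt "14.3 0 0.6 0 -5 0" --pt "14.3 0 0.6 0 -5 0" --pt "14.3 0 0.6 0 -5 0" --pt "14.3 0 0.6 0 -5 0" --pt "14.3 0 0.6 0 -5 0"

```text
time_s: 63.4
eef_pos: [0.4953, -0.2341, 0.3263]
ee_rot: [-2.584, -1.69, -0.113]
wrist_force: [-0.1, 0.2, -3.4]
opening: 0.0517
grip_force: 104.9
```

Emit:
apply_moves --pt "14.3 0 0.6 0 -5 0" --pt "14.3 0 0.6 0 -5 0" --pt "14.3 0 0.6 0 -5 0" --pt "14.3 0 0.6 0 -5 0" --pt "14.3 0 0.6 0 -5 0" --pt "14.3 0 0.6 0 -5 0" --pt "14.3 0 0.6 0 -5 0" --pt "14.3 0 0.6 0 -5 0"

```text
time_s: 64.07
eef_pos: [0.5388, -0.1344, 0.2975]
ee_rot: [2.275, 1.492, -0.719]
wrist_force: [-1.2, -0.6, -2.9]
opening: 0.0525
grip_force: 104.9
```

Emit:
apply_moves --pt "14.3 0 0.6 0 -5 0" --pt "14.3 0 0.6 0 -5 0" --pt "0 0 0 0 0 0" --pt "0 0 0 0 0 0"

```text
time_s: 64.4
eef_pos: [0.5472, -0.1142, 0.2781]
ee_rot: [2.154, 1.417, -0.891]
wrist_force: [-0.2, 0.5, -3.6]
opening: 0.0519
grip_force: 104.9
```

```bash
python3 - <<'E'
from h import *
aim([536.2,-3.3,155],164)
E
```

```text
t 64.4 p [ 547.2 -114.2  278.1] z [-0.285 -0.642 -0.711] y [ 0.917 -0.399 -0.008] open 51.9 F [-0.2  0.5 -3.6] grip 104.9
point [ 500.4 -219.6  161.4] shift tool [ 156.1  -53.3 -144.6] y ang -23.5 q [ -4.  17.  95. -41.  88.  28.] down [0.703 0.008 0.711]
```

Emit:
apply_moves --pt "0 0 0 4.53 0 4.59" --pt "0 0 0 4.53 0 4.59" --pt "0 0 0 4.53 0 4.59" --pt "0 0 0 4.53 0 4.59" --pt "0 0 0 4.53 0 4.59" --pt "0 0 0 4.53 0 4.59" --pt "0 0 0 4.53 0 4.59" --pt "0 0 0 4.53 0 4.59"

```text
time_s: 65.07
eef_pos: [0.548, -0.1164, 0.2821]
ee_rot: [2.802, 0.356, -1.147]
wrist_force: [-0.2, -0.3, -2.3]
opening: 0.0522
grip_force: 105.3
```

Emit:
apply_moves --pt "0 0 0 4.53 0 4.59" --pt "0 0 0 4.53 0 4.59" --pt "0 0 0 0 0 0" --pt "0 0 0 0 0 0" --pt "0 0 0 0 0 0"

```text
time_s: 65.48
eef_pos: [0.5479, -0.116, 0.2819]
ee_rot: [2.894, 0.052, -1.186]
wrist_force: [0.2, 0.4, -3.0]
opening: 0.0519
grip_force: 105.4
```

```bash
python3 - <<'E'
from h import *
aim([536.2,-4.3,160],164)
find('brass',.064,(280,165,350,260))
find('brass',.17,(330,165,430,300))
E
```

```text
t 65.5 p [ 547.9 -116.   281.9] z [-0.702 -0.025 -0.712] y [ 0.036 -0.999 -0.   ] open 51.9 F [ 0.2  0.4 -3. ] grip 105.4
point [ 432.9 -120.1  165.1] shift tool [  80.1 -112.   -71.7] y ang -88.0 q [-14.  29.  78. -12. 116.  73.] down [0.702 0.    0.712]
brass [309.6 210.1] xy (527.9, 85.1) LxW (144.0, 55.2) ang -0.3
brass [376.  206.9] xy (526.9, -105.0) LxW (107.9, 11.8) ang 77.3
```

Emit:
apply_moves --pt "16 -22.4 -14.3 0 0 0" --pt "16 -22.4 -14.3 0 0 0" --pt "16 -22.4 -14.3 0 0 0" --pt "16 -22.4 -14.3 0 0 0" --pt "16 -22.4 -14.3 0 0 0" --pt "0 0 0 0 0 0" --pt "0 0 0 0 0 0" --pt "0 0 0 0 0 0"

```text
time_s: 66.25
eef_pos: [0.6513, 0.0007, 0.2757]
ee_rot: [2.892, 0.051, -1.189]
wrist_force: [0.5, -0.6, -4.0]
opening: 0.0521
grip_force: 105.8
```

Emit:
apply_moves --pt "14 0 14.2 0 0 0" --pt "14 0 14.2 0 0 0" --pt "14 0 14.2 0 0 0" --pt "14 0 14.2 0 0 0" --pt "10 0 10 0 0 0" --pt "0 0 0 0 0 0" --pt "0 0 0 0 0 0" --pt "0 0 0 0 0 0"

```text
time_s: 66.92
eef_pos: [0.6517, -0.0002, 0.1838]
ee_rot: [2.894, 0.047, -1.187]
wrist_force: [0.5, 0.1, -2.2]
opening: 0.0523
grip_force: 105.7
```

```bash
python3 - <<'E'
from h import *
aim([536.2,-4.3,55],164)
E
```

```text
t 66.9 p [ 6.517e+02 -2.000e-01  1.838e+02] z [-0.702 -0.024 -0.712] y [ 0.033 -0.999  0.001] open 52.3 F [ 0.5  0.1 -2.2] grip 105.7
point [536.6  -4.1  67. ] shift tool [8.2 0.2 8.9] y ang -88.1 q [ -3.  50.  59.  -4. 116.  84.] down [ 0.702 -0.001  0.712]
```

Emit:
apply_moves --pt "3.5 0 3.5 0 0 0" --pt "2 0 2 0 0 0" --pt "0 0 0 0 0 0" --pt "0 0 0 0 0 0"

```text
time_s: 67.25
eef_pos: [0.6514, 0.0002, 0.1746]
ee_rot: [2.893, 0.048, -1.189]
wrist_force: [-0.7, -0.0, -2.9]
opening: 0.0519
grip_force: 105.7
```

Emit:
apply_moves --pt "1.2 0 1.2 0 0 0" --pt "0 0 0 0 0 0" --pt "0 0 0 0 0 0"

```text
time_s: 67.5
eef_pos: [0.6514, 0.0002, 0.1727]
ee_rot: [2.893, 0.047, -1.189]
wrist_force: [-0.1, 0.8, -2.8]
opening: 0.0519
grip_force: 105.7
```

Emit:
apply_moves --pt "1.2 0 1.2 0 0 0" --pt "0 0 0 0 0 0" --pt "0 0 0 0 0 0"

```text
time_s: 67.75
eef_pos: [0.6515, 0.0002, 0.1712]
ee_rot: [2.893, 0.047, -1.189]
wrist_force: [0.8, 1.1, -1.2]
opening: 0.0522
grip_force: 105.9
```

Emit:
apply_moves --pt "0.5 0 0.5 0 0 0" --pt "0 0 0 0 0 0" --pt "0 0 0 0 0 0"

```text
time_s: 68.0
eef_pos: [0.6516, 0.0001, 0.1711]
ee_rot: [2.893, 0.047, -1.189]
wrist_force: [-0.1, 0.4, 5.6]
opening: 0.0516
grip_force: 106.5
```

Emit:
apply_moves --pt "0 0 0 0 0 0" --pt "0 0 0 0 0 0" --pt "0 0 0 0 0 0" --pt "0 0 0 0 0 0" --pt "0 0 0 0 0 0" --claw 0.22

```text
time_s: 68.42
eef_pos: [0.6513, 0.0002, 0.1701]
ee_rot: [2.893, 0.047, -1.19]
wrist_force: [0.2, 0.0, 0.5]
opening: 0.0666
grip_force: 0.0
```

Emit:
apply_moves --pt "0 0 -5 0 0 0" --pt "0 0 -10 0 0 0" --pt "0 0 -20 0 0 0" --pt "0 0 -20 0 0 0" --pt "-10 0 -30 0 0 0" --pt "-20 0 -35 0 0 0" --pt "-20 0 -35 0 0 0" --pt "0 0 0 0 0 0"

```text
time_s: 69.08
eef_pos: [0.7269, 0.0027, 0.3268]
ee_rot: [2.9, 0.047, -1.17]
wrist_force: [1.7, 0.0, 2.3]
opening: 0.0668
grip_force: 0.0
```

```bash
python3 - <<'E'
from h import *
pose()
im=optics.grab_frame('scene'); im2=optics.grab_frame('top')
c=cv2.resize(im[150:280,250:380],None,fx=3,fy=3);d=cv2.resize(im2[130:260,260:390],None,fx=3,fy=3)
cv2.imwrite('pics/n.png',np.hstack([c,d])[:,:,::-1])
find('brass',.064,(280,175,370,230))
find('yellow',.064,(280,165,370,260))
find('red',.026,(280,165,370,260),amin=8)
find('white',.046,(270,165,390,280),amin=10)
E
```

```text
t 69.1 p [726.9   2.7 326.8] z [-0.694 -0.024 -0.72 ] y [ 0.033 -0.999  0.002] open 66.8 F [1.7 0.  2.3] grip 0.0
```

View pics/n.png

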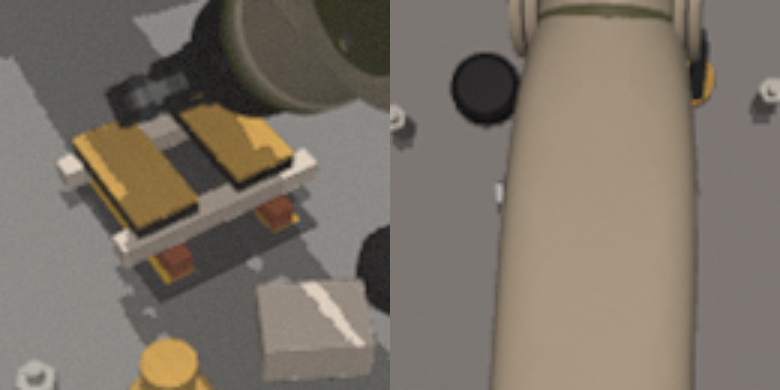

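Emit:
apply_moves --pt "0 35 0 0 0 0" --pt "0 35 0 0 0 0" --pt "0 35 0 0 0 0" --pt "0 35 0 0 0 0" --pt "0 35 0 0 0 0" --pt "0 35 0 0 0 0" --pt "0 35 0 0 0 0" --pt "0 0 0 0 0 0"

```text
time_s: 70.05
eef_pos: [0.7309, -0.25, 0.3118]
ee_rot: [2.893, 0.037, -1.197]
wrist_force: [0.4, 0.3, -0.8]
opening: 0.0664
grip_force: 0.0
```

```bash
python3 - <<'E'
from h import *
find('brass',.064,(280,185,370,230))
find('red',.026,(280,165,370,260),amin=5)
find('white',.046,(270,165,390,280),amin=10)
find('dark',.018,(275,145,310,175)); find('white',.04,(300,135,340,170)); find('brass',.0,(345,140,372,172))
E
```

```text
brass [309.9 208.5] xy (535.4, 85.0) LxW (128.8, 55.2) ang -0.3
brass [339.9 208.6] xy (535.7, -5.1) LxW (131.9, 55.7) ang 2.2
red [310.4 230.9] xy (466.1, 85.6) LxW (18.8, 15.7) ang -0.2
red [340.4 229.9] xy (468.6, -8.3) LxW (18.8, 15.6) ang -0.6
red [308.7 188.1] xy (602.0, 90.0) LxW (19.1, 6.4) ang 89.5
red [338.5 187. ] xy (604.4, -3.4) LxW (15.8, 6.4) ang 89.5
white [298.9 224.6] xy (485.7, 120.0) LxW (15.5, 12.4) ang 0.0
white [326.  223.7] xy (488.2, 36.6) LxW (30.9, 15.4) ang 89.6
white [351.7 223.1] xy (490.8, -43.4) LxW (15.4, 12.3) ang -0.4
white [298. 194.] xy (580.6, 123.3) LxW (12.7, 12.5) ang 0.1
white [350.3 191.9] xy (585.6, -38.7) LxW (12.5, 12.4) ang -0.5
white [324.6 192.7] xy (584.7, 42.2) LxW (37.4, 15.7) ang 89.6
dark [291.6 159.4] xy (696.4, 145.2) LxW (75.6, 71.1) ang 0.0
white [321.6 152.8] xy (712.5, 49.4) LxW (76.8, 56.1) ang 64.2
brass [357.8 155.7] xy (711.3, -68.5) LxW (65.2, 62.8) ang -27.6
```

```bash
python3 -c "
from cell import arm
print(arm.hand_in())"
```

```text
the job is handed in; nothing more can be done
None
```

I built the crib and laid both plates brass side up, 90 mm apart, on the slats (there were two slats); the last camera check showed everything within tolerance, and I handed the job in at about 70 s, though no verdict came back.

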